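Log slice from behind the potted succulents

TASK

I need the little log slice that is boxed in behind the three potted plants in the black tray. Move all three pots out onto the plywood board, then take the log slice and lay it flat on the round glue patch in the moss frame, and after that put each pot back in the tray on the middle of the cork mat of its own shape (round, square, hexagonal). Keep the pots upright and set them down on their foot, never drop them.

Things in the scene. Friction and masses are not known exactly. Their poses are not given: they have to be found in the camera images.
- pot_round: Round terracotta pot with a grey-green rosette, rim 52 mm across (the upper 17 mm), tapering to 40 mm at the foot; plant top 96 mm above the underside, within the rim's width. Origin: centre of the underside, z up. The pot is 62 mm high; take it across the pot, 40 to 56 mm above its underside. At the start it stands on the cork mat of its own shape in the tray. About 0.15 to 0.3 kg.
- pot_square: Square grey concrete pot, straight sides 50 x 50 mm along its x and y axes, with two small cacti; top 95 mm above the underside. Origin: centre of the underside, z up. The pot is 62 mm high; take it across the pot, 40 to 56 mm above its underside. At the start it stands on the cork mat of its own shape in the tray. About 0.15 to 0.3 kg.
- pot_hex: White hexagonal ceramic pot, straight sides, 50 mm across flats (two flats face its +y and -y, corners at +x and -x, 58 mm across corners), with a spiky aloe; top 98 mm above the underside. Origin: centre of the underside, z up. The pot is 62 mm high; take it across the pot, 40 to 56 mm above its underside. At the start it stands on the cork mat of its own shape in the tray. About 0.15 to 0.3 kg.
- log: Round slice of a branch lying flat, bark round the edge, pale sawn top with a ring: 48 mm across, 29 mm thick, 0.03 to 0.05 kg. Origin: centre of the underside. It starts on the tray floor near the back wall, with a pot about 9 mm away to its left, another to its right and the third 7 to 14 mm in front of it, and the back wall 10 mm behind it.
- mat_round: Round cork mat, 64 mm across, place of the round pot. 4 mm thick, fixed in the tray with the tray's yaw; it shows as a cork border 6 to 7 mm wide round the pot standing on it. Origin: centre of the underside (top 4 mm above).
- mat_square: Square cork mat, 64 x 64 mm, place of the square pot. 4 mm thick, fixed in the tray with the tray's yaw; it shows as a cork border 6 to 7 mm wide round the pot standing on it. Origin: centre of the underside (top 4 mm above).
- mat_hex: Hexagonal cork mat, 64 mm across flats (flats to its +y and -y), place of the hexagonal pot. 4 mm thick, fixed in the tray with the tray's yaw; it shows as a cork border 6 to 7 mm wide round the pot standing on it. Origin: centre of the underside (top 4 mm above).
- tray: Black plastic bench tray, fixed, 190 mm along its x and 284 mm along its y, open at the top. Origin: centre of the underside; floor 4 mm thick; inner faces of the walls at x = +91 mm (back wall, 57 mm high), y = +-138 mm (sides, 30 mm high) and x = -91 mm (front lip, 12 mm high, facing the robot). Two mats lie at x = 53, y = +-58 mm, the third at x = -6, y = 0 (which shape lies where changes); the log starts at about x = 57, y = 0.
- board: Bare plywood board to one side, fixed, 270 mm along its x, 112 mm along its y, 12 mm thick: room for the three pots in a row along x. Origin: centre of the underside.
- frame: Walnut shadow-box frame with moss, fixed, on the other side from the board. Origin: at table height under the centre of the dark round glue patch (50 mm across), where the log goes; the patch's surface is 8 mm above the origin. Rim 30 mm high; the floor is bare from x = -74 to x = +68 mm and y = -74 to +74 mm, beyond that (x to 143 mm) it is filled with moss up to about 35 mm high.
Things that resemble listed ones, but are neither listed nor needed, are in the scene too. What is shaped like the pot_hex but blue is not meant.

How it is judged:
By the outcome, as a careful person would: the job done as asked, in the order asked, and still so for the second after the job is handed in, with the robot touching nothing.
It also fails if it takes over 131 s, if anything falls off the work surface, if the arm or the gripper's body presses on something with over 40 N, if the wrist force passes 120 N, or if a joint passes its speed limit or range.

ROBOT

A 6-joint arm with a two-finger parallel gripper is mounted at the origin on the work surface. World frame = base frame: x ahead of the robot, y to its left, z up, the work surface at z = 0. Lengths are in m, angles in rad, forces in N, time in s.
With the tool pointing down it reaches from about 0.25 to 0.85 m from the base axis. Payload 12.5 kg.
Tool frame: the origin (TCP) lies between the finger pads; the fingertips stand 17 mm ahead of it and the grasp point (between the pads) lies 2 mm behind it; z points along the fingers, y is the line along which they close (so a half turn about z gives the same grasp; the last joint's range is limited). The gripper opens to 93 mm and grips with 3 to 60 N. Pads are 15 mm wide; open, the fingers measure 128 mm over their backs; the gripper's body (75 mm by 188 mm) begins 65 mm behind the grasp point.
Start: joints at [-1.248, 0.351, 1.652, -0, 1.139, -0.085], TCP at [0.218, -0.505, 0.236] pointing down, gripper open.
Joint ranges: [-2.75, 2.75], [-0.79, 2.1], [0.01, 2.65], [-1.57, 4.71], [0.07, 3.14], [-2.87, 2.87]. Speed limits (rad/s): [2.22, 2.22, 2.79, 3.14, 3.14, 3.14].

INTERFACE

Orientations are given as a 3x3 rotation matrix whose columns are the frame's x, y, z axes.
In Python, from cell import arm gives the robot as it stands.
- The arm moves only by the tool servo_tool, never from a script. Its argument "rows" is one flat list of numbers, 7 for each row, row after row: the shift along the world's x, y, z normalised to -1 to 1, where 1 is 0.02 m, then the turn, a rotation vector about the world's x, y, z normalised to -1 to 1, where 1 is 0.08 rad, then the opening, from 0 (shut) to 1 (fully open). In form: [dx, dy, dz, ax, ay, az, hand, dx, dy, dz, ax, ay, az, hand, ...]. A call has 1 to 8 rows; each row shifts and turns the commanded pose from where the row before left it; what a row does not reach is not made up. A row lasts 1/10 s, in which the tool goes at most 50 mm and 8.59 degrees, less where a joint would pass 70% of its speed; a pose out of reach is approached as far as the arm can. A call with a number of a shift or a turn outside -1 to 1 is refused whole. A call with a gripper value outside its range is refused whole. The fingers move at their own pace and stop on an object; "force" is the grip in N (left out, the last holds). Time passes only in rows, so rows that do not move let the fingers close. It gives the time, the measured TCP pose, the force, the opening and the grip force at its end, in the units of the state.
- arm.state(): the state, without advancing time (a new reading comes with each control period).
- arm.read_camera(name): name is "side" or "top" or "wrist"; returns the picture (384x512x3 uint8, red, green, blue); there is no depth.
- arm.camera_info(name): a dict with "fx", "fy", "cx", "cy" (pixels), "distortion" ([k1, k2, p1, p2, k3] as OpenCV has them; the pictures are not rectified), "extrinsics" (4x4, takes a point from camera to world coordinates). Camera axes: x right, y up, looking along -z (the intrinsics and any distortion apply to the point x, -y, -z); pixel columns grow to the right and rows downward; lengths in m; the calibration is good to about 2 mm. A picture is of the moment at which its call begins: read the wrist's pose just before it. camera_info takes no time and is no camera call; for the wrist camera it gives the pose at the moment of the call.
- arm.job_done(): hands the job in; it is judged then, once.
The state is a dict: "t": time; "q": joint angles; "dq": joint speeds; "joint_torque": joint torques, N m; "tcp_pos": TCP position; "tcp_rot": TCP orientation; "wrist_force": force on the tool from outside, world axes, zero at the start; "ft_torque": the same for the moment, N m; "opening": opening from 0.0 (shut) to 1.0 (fully open); "grip_force": force on a finger pad.
Only numpy, scipy, OpenCV 4.12 (cv2) and the standard library are available. Lean on these libraries where they do the work, as an engineer would, in place of code of your own. Each camera call takes 0.05 s, during which the arm holds its last target. There are 200 camera calls.

## Working session

There is one attempt and no reset: what is moved stays moved. The work goes in short steps, Python scripts to look and compute and a tool call to move; the robot and the scene stay as the last step left them, time stands still between calls to the robot, and variables do not carry over. Pictures are saved under pics/ and viewed, at most 14 in all, crops included, and the job is handed in when it is done.

Besides the shell and the picture viewer there is one more tool, called after "Call:" as name(argument=value, ...), one argument or row to a line, values as JSON. servo_tool: Moves the arm, as the interface text tells. Scaled input: -1 to 1 covers 0.02 m each way for a shift and 0.08 rad each way for a turn. Its arguments: {"type":"object","properties":{"rows":{"type":"array","items":{"type":"number","minimum":-1,"maximum":1}},"force":{"type":"number"}},"required":["rows"]}

```bash
mkdir -p pics; ls; cat > h.py <<'E'
import numpy as np,cv2
from cell import arm
def snap(n,f):
    i=arm.camera_info(n); im=arm.read_camera(n); cv2.imwrite(f'pics/{f}.png',im[:,:,::-1]); np.save(f'pics/{f}.npy',np.array([i['fx'],i['fy'],i['cx'],i['cy'],*i['distortion'],*np.array(i['extrinsics']).ravel()])); return im
def cast(f,uv,z):
    a=np.load(f'pics/{f}.npy');K=np.array([[a[0],0,a[2]],[0,a[1],a[3]],[0,0,1]]);E=a[9:].reshape(4,4)
    p=cv2.undistortPoints(np.array(uv,float).reshape(-1,1,2),K,a[4:9]).reshape(-1,2)
    d=np.c_[p[:,0],-p[:,1],-np.ones(len(p))]@E[:3,:3].T;o=E[:3,3]
    return o+d*((z-o[2])/d[:,2])[:,None]
def proj(f,P):
    a=np.load(f'pics/{f}.npy');K=np.array([[a[0],0,a[2]],[0,a[1],a[3]],[0,0,1]]);E=a[9:].reshape(4,4)
    c=(np.atleast_2d(P)-E[:3,3])@E[:3,:3]; c=c*[1,-1,-1]
    return cv2.projectPoints(c.reshape(-1,1,3),np.zeros(3),np.zeros(3),K,a[4:9])[0].reshape(-1,2)
E
python3 - <<'E'
from h import *
t=snap('top','t0');s=snap('side','s0');
for f in('t0','s0'):print(np.load(f'pics/{f}.npy').round(3))
st=arm.state();print(st['t'],st['tcp_rot'].__repr__())
E
```

```text
pics
[ 4.38610e+02  4.38610e+02  2.59799e+02  1.88433e+02 -4.40000e-02
  0.00000e+00  0.00000e+00  0.00000e+00  0.00000e+00  1.60000e-02
  9.96000e-01 -8.90000e-02  5.04000e-01 -9.99000e-01  1.30000e-02
 -3.00000e-02 -5.00000e-03 -2.90000e-02  8.90000e-02  9.96000e-01
  1.01900e+00  0.00000e+00  0.00000e+00  0.00000e+00  1.00000e+00]
[ 3.90133e+02  3.90133e+02  2.58435e+02  1.88779e+02  2.40000e-02
  0.00000e+00  0.00000e+00  0.00000e+00  0.00000e+00 -6.75000e-01
  5.80000e-01 -4.57000e-01  1.00000e-01 -7.38000e-01 -5.24000e-01
  4.25000e-01  4.45000e-01  7.00000e-03  6.24000e-01  7.81000e-01
  8.99000e-01  0.00000e+00  0.00000e+00  0.00000e+00  1.00000e+00]
0.1 array([[ 9.18011565e-01,  3.96553491e-01, -3.10584777e-04],
       [ 3.96553599e-01, -9.18011053e-01,  9.74203995e-04],
       [ 1.01203736e-04, -1.01749405e-03, -9.99999477e-01]])
```

View pics/t0.png

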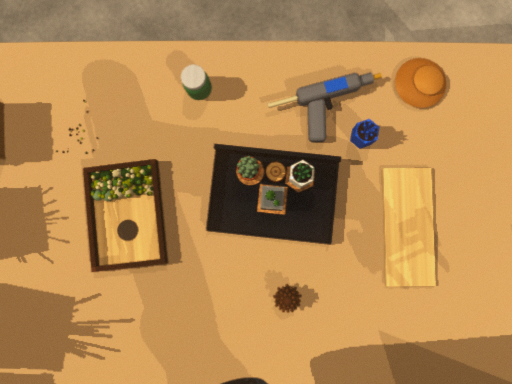

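View pics/s0.png

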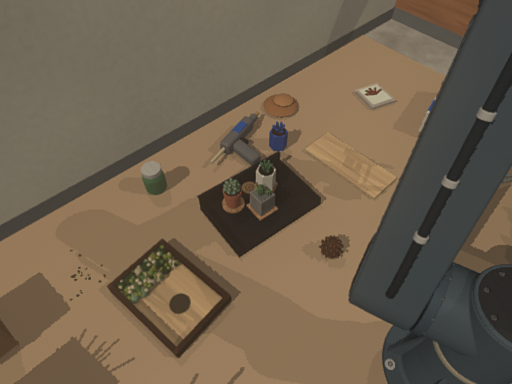

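Top view: the round pot is at (249,170), the log at (277,171), the hex pot at (301,175) and the square pot at (272,199). The tray centre is near (275,194), the glue patch at (127,230) and the board at (409,227). Possible mix-ups:
- **Log slice** (277,171): pine cone (288,298), glue patch (127,230), orange hat (420,83).
- **Hex pot** (301,175): blue hex pot (365,133), which is not meant, and green jar (196,82).

The log is the pale ringed disc in the tray at (277,171).

```bash
python3 - <<'E'
from h import *
for n,uv,z in [('round',(249,170),.08),('log',(277,171),.033),('hex',(301,175),.066),('sq',(272,199),.066),('traycorn FL',(207,231),.012),('FR',(332,242),.012),('patch',(127.5,230),.008)]:
    print(n,cast('t0',[uv],z)[0].round(4))
print('board',cast('t0',[(382,168),(433,168),(437,287),(387,286)],.012).round(4))
im=cv2.imread('pics/t0.png')
g=cv2.cvtColor(im,cv2.COLOR_BGR2GRAY)
m=(g<60).astype(np.uint8)
for c in cv2.findContours(m,cv2.RETR_CCOMP,cv2.CHAIN_APPROX_NONE)[0]:
    if cv2.contourArea(c)>150: print(cv2.contourArea(c),cv2.minAreaRect(c),cv2.fitEllipse(c))
w=arm.camera_info('wrist');s=arm.state()
E=np.array(w['extrinsics']);T=np.eye(4);T[:3,:3]=s['tcp_rot'];T[:3,3]=s['tcp_pos']
print((np.linalg.inv(T)@E).round(3),w['fx'],w['cx'],w['cy'],w['distortion'])
c=cv2.resize(im[140:250,195:345],None,fx=5,fy=5,interpolation=cv2.INTER_CUBIC);cv2.imwrite('pics/c1.png',c)
E
```

```text
round [0.6271 0.0471 0.08  ]
log [ 0.6318 -0.0138  0.033 ]
hex [ 0.6193 -0.066   0.066 ]
sq [ 0.566  -0.0034  0.066 ]
traycorn FL [0.4938 0.1449 0.012 ]
FR [ 0.4734 -0.141   0.012 ]
patch [0.4928 0.3315 0.008 ]
board [[ 0.6445 -0.2558  0.012 ]
 [ 0.6461 -0.3734  0.012 ]
 [ 0.3756 -0.3781  0.012 ]
 [ 0.3765 -0.2652  0.012 ]]
361.0 ((287.8018798828125, 297.4433898925781), (23.48865509033203, 22.115049362182617), 15.945395469665527) ((287.8402404785156, 297.59283447265625), (21.272214889526367, 22.834577560424805), 114.77099609375)
218.0 ((302.0, 172.5), (17.0, 18.0), 90.0) ((302.1788635253906, 172.70066833496094), (16.310056686401367, 17.942808151245117), 90.93868255615234)
7626.0 ((124.75727844238281, 214.95169067382812), (105.0010757446289, 75.94209289550781), 84.5596694946289) ((125.18244934082031, 215.31263732910156), (85.93202209472656, 123.56787109375), 175.38052368164062)
5769.5 ((124.85974884033203, 215.23782348632812), (97.62147521972656, 64.82331085205078), 83.6598129272461) ((125.09741973876953, 218.85842895507812), (73.06256866455078, 106.26671600341797), 173.64077758789062
[... 529 characters left out ...]
39) ((293.67462158203125, 174.0344696044922), (29.510150909423828, 51.959293365478516), 98.66905975341797)
679.0 ((249.5, 170.0), (29.0, 30.0), 0.0) ((249.23187255859375, 170.41773986816406), (28.37476921081543, 30.610795974731445), 153.20816040039062)
314.5 ((364.8676452636719, 134.7794189453125), (20.401268005371094, 26.92047119140625), 32.47119140625) ((364.4983825683594, 134.35769653320312), (19.53949737548828, 24.87051773071289), 44.159297943115234)
[[ 0.001  0.953  0.302  0.084]
 [ 1.    -0.001 -0.    -0.   ]
 [-0.     0.302 -0.953 -0.148]
 [ 0.     0.     0.     1.   ]] 289.09802276589903 259.0308204950105 195.0493234088227 [-0.02597469  0.          0.          0.          0.        ]
```

View pics/c1.png

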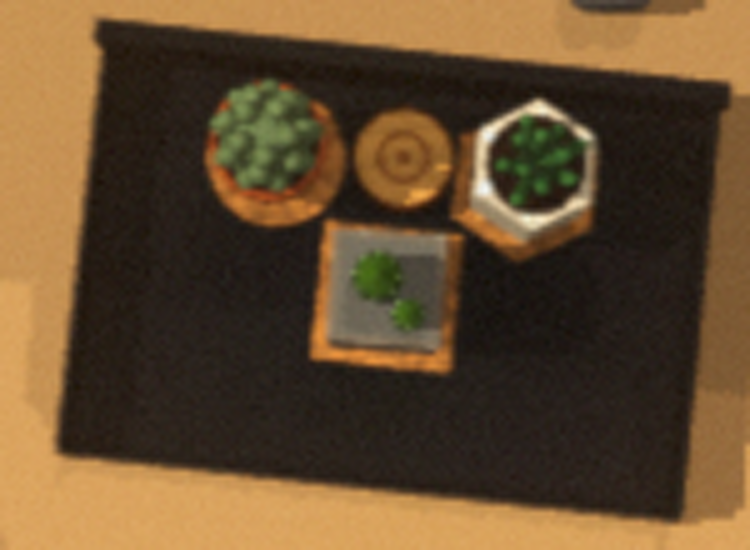

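The crop confirms the choice: pale ringed log at crop (403,158), round pot to its left, hex pot to its right, square pot in front, all on their cork mats. I'll move the wrist camera over the tray.

Call:
servo_tool(
  rows=[0.6, 1, 0, 0, 0, -0.25, 1, 0.6, 1, 0, 0, 0, -0.25, 1, 0.6, 1, 0, 0, 0, -0.25, 1, 0.6, 1, 0, 0, 0, -0.25, 1, 0.6, 1, 0, 0, 0, -0.25, 1, 0.6, 1, 0, 0, 0, -0.25, 1, 0.6, 1, 0, 0, 0, -0.25, 1, 0.6, 1, 0, 0, 0, -0.25, 1],
)

```text
t: 0.9
tcp_pos: [0.3144, -0.3439, 0.2354]
tcp_rot: [[0.97, 0.244, -0.0], [0.244, -0.97, 0.0], [-0.0, -0.0, -1.0]]
wrist_force: [0.5, 0.2, -0.5]
opening: 0.997
grip_force: 0.0
```

Call:
servo_tool(
  rows=[0.6, 1, 0, 0, 0, -0.25, 1, 0.6, 1, 0, 0, 0, -0.25, 1, 0.6, 1, 0, 0, 0, -0.25, 1, 0.6, 1, 0, 0, 0, -0.25, 1, 0.6, 1, 0, 0, 0, -0.25, 1, 0.6, 1, 0, 0, 0, -0.25, 1, 0.6, 1, 0, 0, 0, -0.25, 1, 0.6, 1, 0, 0, 0, -0.25, 1],
)

```text
t: 1.7
tcp_pos: [0.4104, -0.1839, 0.2355]
tcp_rot: [[0.996, 0.087, -0.0], [0.087, -0.996, 0.0], [-0.0, -0.0, -1.0]]
wrist_force: [0.2, -0.2, -0.8]
opening: 1.002
grip_force: 0.0
```

Call:
servo_tool(
  rows=[0.6, 1, 0, 0, 0, -0.25, 1, 0.6, 1, 0, 0, 0, -0.25, 1, 0.6, 1, 0, 0, 0, -0.25, 1, 0.6, 1, 0, 0, 0, -0.25, 1, 0.6, 1, 0, 0, 0, -0.25, 1, 0.6, 1, 0, 0, 0, -0.25, 1, 0.6, 1, 0, 0, 0, -0.25, 1, 0.6, 1, 0, 0, 0, -0.25, 1],
)

```text
t: 2.5
tcp_pos: [0.5064, -0.0239, 0.2354]
tcp_rot: [[0.997, -0.073, -0.001], [-0.073, -0.997, 0.0], [-0.001, -0.0, -1.0]]
wrist_force: [0.6, -0.4, -0.8]
opening: 1.004
grip_force: 0.0
```

Call:
servo_tool(
  rows=[0.6, 1, 0, 0, 0, 0, 1, 0, 0, 0, 0, 0, 0, 1, 0, 0, 0, 0, 0, 0, 1],
)

```text
t: 2.8
tcp_pos: [0.5178, -0.0049, 0.2353]
tcp_rot: [[0.997, -0.071, -0.001], [-0.071, -0.997, -0.0], [-0.001, 0.0, -1.0]]
wrist_force: [-0.1, -0.3, 0.1]
opening: 1.0
grip_force: 0.0
```

```bash
python3 - <<'E'
from h import *
snap('wrist','w1');s=arm.state();print(s['t'],s['tcp_pos'],s['tcp_rot'])
E
```

```text
2.85 [ 0.51768815 -0.00525559  0.23537357] [[ 9.97409915e-01 -7.19227959e-02 -7.56600978e-04]
 [-7.19228959e-02 -9.97410189e-01 -1.05781724e-04]
 [-7.47033407e-04  1.59924673e-04 -9.99999708e-01]]
```

View pics/w1.png

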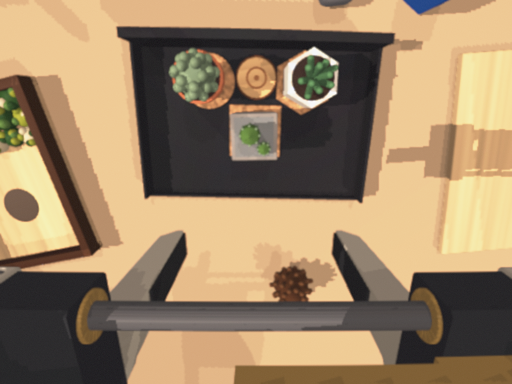

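Wrist view w1 shows the log at (256,77), round pot (195,77), hex pot (313,79), square pot (255,136), front lip corners near (147,198) and (362,201), and the glue patch at (21,205).

```bash
python3 - <<'E'
from h import *
im=cv2.imread('pics/w1.png');hsv=cv2.cvtColor(im,cv2.COLOR_BGR2HSV)
c=cast('w1',[(147,198),(362,201)],.012);print('lip',c.round(4))
d=c[0]-c[1];yaw=np.arctan2(-d[0],d[1]);mid=c.mean(0);print(np.hypot(*d[:2]),'yaw',yaw)
R=np.array([[np.cos(yaw),-np.sin(yaw)],[np.sin(yaw),np.cos(yaw)]])
t=mid[:2]+R@[.095,0];print('tray',t)
for n,p in (('round',(.053,.058)),('hex',(.053,-.058)),('sq',(-.006,0)),('log',(.057,0))):print(n,(t+R@p).round(4))
# mask non-black, non gray within tray
roi=np.zeros(im.shape[:2],np.uint8);roi[42:190,155:360]=1
m=((hsv[:,:,2]>90).astype(np.uint8))*roi
for k in cv2.findContours(m,cv2.RETR_EXTERNAL,cv2.CHAIN_APPROX_NONE)[0]:
    if cv2.contourArea(k)>200:
        print(cv2.contourArea(k),cv2.boundingRect(k),np.round(cv2.minAreaRect(k),1) if 0 else cv2.minAreaRect(k))
# glue patch, top and wrist
print('patch w',cast('w1',[(21,205)],.008).round(4))
t0=cv2.imread('pics/t0.png');g=cv2.cvtColor(t0,cv2.COLOR_BGR2GRAY)
mm=np.zeros_like(g);mm[210:250,112:145]=(g[210:250,112:145]<70)
k=max(cv2.findContours(mm,cv2.RETR_EXTERNAL,cv2.CHAIN_APPROX_NONE)[0],key=cv2.contourArea)
e=cv2.fitEllipse(k);print(e,'patch t',cast('t0',[e[0]],.008).round(4))
print('sq mat top',cast('t0',[(195+387/5,140+297/5)],.008).round(4))
cv2.imwrite('pics/c2.png',cv2.resize(im[25:210,110:400],None,fx=2.75,fy=2.75,interpolation=cv2.INTER_CUBIC))
E
```

```text
lip [[ 0.4909  0.1492  0.012 ]
 [ 0.466  -0.1419  0.012 ]]
0.292114678510745 yaw -0.08520845667332813
tray [ 0.57311602 -0.00444534]
round [0.6309 0.0488]
hex [ 0.621  -0.0667]
sq [ 0.5671 -0.0039]
log [ 0.6299 -0.0093]
2781.5 (229, 104, 53, 57) ((255.0, 132.0), (56.0, 52.0), 90.0)
2964.0 (169, 48, 66, 62) ((202.0, 77.5), (67.52925109863281, 56.34891128540039), 26.56505012512207)
4407.0 (236, 46, 103, 69) ((288.92144775390625, 82.88287353515625), (65.50910949707031, 103.40047454833984), 81.17961883544922)
patch w [[0.492  0.3313 0.008 ]]
((127.29566955566406, 229.7654266357422), (17.650806427001953, 18.270658493041992), 21.255292892456055) patch t [[0.4934 0.332  0.008 ]]
sq mat top [[ 0.5689 -0.0042  0.008 ]]
```

View pics/c2.png

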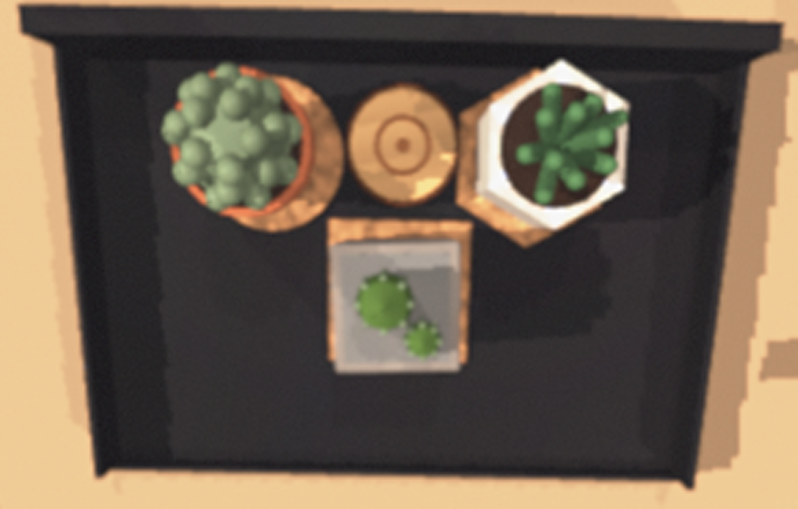

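The crop shows the square pot's top corners at (333,240) to (460,372), the mat's back edge (329,218) to (473,221), the log centre (403,145), the hex rim from (478,60) to (628,230), and the round mat's outer arc.

```bash
cat > m.py <<'E'
from h import *
C=lambda p,z:cast('w1',np.array(p)/2.75+[110-.3,25-.3],z)[:,:2]
s=C([(333,240),(460,239),(461,371),(335,373)],.070);print('sqpot',s.mean(0).round(4),[np.hypot(*(s[i]-s[i-1])).round(4) for i in range(4)],np.arctan2(*(s[0]-s[3])[::-1]).round(3),np.arctan2(-(s[0]-s[1])[0],(s[0]-s[1])[1]).round(3))
b=C([(329,218),(473,221)],.008);d=b[0]-b[1];print('mat back edge',b.round(4),np.hypot(*d),'yaw',np.arctan2(-d[0],d[1]))
u=d/np.hypot(*d);n=np.array([u[1],-u[0]]);mc=b.mean(0)-.032*n;print('matsq',mc.round(4))
f=lambda x,y:mc+(x+.006)*n+y*u
print('pred round,hex,log',f(.053,.058).round(4),f(.053,-.058).round(4),f(.057,0).round(4))
print('log',C([(403,145)],.033).round(4))
h=C([(561,60),(628,102),(625,187),(553,230),(478,190),(485,104)],.070);print('hex rim',h.mean(0).round(4))
print('hexmat bottom corner, left-upper',C([(526,247),(459,208)],.008).round(4),'pred',f(.053-.037,-.058).round(4),f(.053-.0185,-.058+.032).round(4))
# round mat arc points
a=C([(343,160),(338,185),(325,208),(305,224),(273,232),(240,225),(330,110),(318,90)],.008)
A=np.c_[2*a,np.ones(len(a))];x=np.linalg.lstsq(A,(a**2).sum(1),rcond=None)[0];print('round mat',x[:2].round(4),np.sqrt(x[2]+x[0]**2+x[1]**2))
bk=C([(57,42),(748,58)],.061-.0);print(bk)
E
python3 m.py
```

```text
sqpot [ 0.5687 -0.0034] [np.float64(0.0511), np.float64(0.0482), np.float64(0.0507), np.float64(0.0502)] -0.083 -0.063
mat back edge [[ 0.604   0.0258]
 [ 0.5981 -0.039 ]] 0.06500741486377905 yaw -0.0906022111735399
matsq [ 0.5692 -0.0037]
pred round,hex,log [0.6332 0.0487] [ 0.6227 -0.0668] [ 0.6319 -0.0094]
log [[ 0.6303 -0.0099]]
hex rim [ 0.623  -0.0657]
hexmat bottom corner, left-upper [[ 0.5851 -0.0626]
 [ 0.6041 -0.033 ]] pred [ 0.5858 -0.0635] [ 0.6072 -0.0333]
round mat [0.6335 0.0502] 0.03381552844051897
[[ 0.67299725  0.11414793]
 [ 0.64969044 -0.13915931]]
```

Call:
servo_tool(
  rows=[0.85, 0.03, 0, 0, 0, -0.16, 1, 0.85, 0.03, -0.5, 0, 0, 0, 1, 0.85, 0.03, -1, 0, 0, 0, 1, 0, 0, -1, 0, 0, 0, 1, 0, 0, -1, 0, 0, 0, 1, 0, 0, -1, 0, 0, 0, 1, 0, 0, -1, 0, 0, 0, 1, 0, 0, -1, 0, 0, 0, 1],
  force=20,
)

```text
t: 3.65
tcp_pos: [0.5687, -0.0041, 0.1049]
tcp_rot: [[0.996, -0.086, -0.0], [-0.086, -0.996, -0.0], [-0.0, 0.0, -1.0]]
wrist_force: [-0.1, 0.6, 0.6]
opening: 0.997
grip_force: 0.0
```

Call:
servo_tool(
  rows=[0, 0, -1, 0, 0, 0, 1, 0, 0, -0.9, 0, 0, 0, 1, 0, 0, -0.57, 0, 0, 0, 1, 0, 0, 0, 0, 0, 0, 1],
)

```text
t: 4.05
tcp_pos: [0.5682, -0.0036, 0.0551]
tcp_rot: [[0.996, -0.086, -0.002], [-0.086, -0.996, 0.0], [-0.002, 0.0, -1.0]]
wrist_force: [-0.5, 0.5, 0.6]
opening: 0.999
grip_force: 0.0
```

Call:
servo_tool(
  rows=[0, 0, 0, 0, 0, 0, 0.5, 0, 0, 0, 0, 0, 0, 0.4, 0, 0, 0, 0, 0, 0, 0.3, 0, 0, 0, 0, 0, 0, 0.3, 0, 0, 0, 0, 0, 0, 0.3, 0, 0, 0, 0, 0, 0, 0.3],
)

```text
t: 4.65
tcp_pos: [0.5692, -0.003, 0.0564]
tcp_rot: [[0.996, -0.085, 0.0], [-0.085, -0.996, 0.0], [0.0, -0.0, -1.0]]
wrist_force: [-1.4, -0.1, 1.2]
opening: 0.539
grip_force: 19.9
```

Call:
servo_tool(
  rows=[0, 0, 0.4, 0, 0, 0, 0.3, 0, 0, 0.8, 0, 0, 0, 0.3, 0, 0, 1, 0, 0, 0, 0.3, 0, 0, 1, 0, 0, 0, 0.3, 0, 0, 1, 0, 0, 0, 0.3, 0, 0, 1, 0, 0, 0, 0.3, 0, 0, 0.8, 0, 0, 0, 0.3, -0.2, -0.5, 0, 0, 0, 0, 0.3],
)

```text
t: 5.45
tcp_pos: [0.5661, -0.0128, 0.1784]
tcp_rot: [[0.996, -0.084, 0.004], [-0.084, -0.996, -0.0], [0.004, -0.0, -1.0]]
wrist_force: [0.9, -0.4, -3.1]
opening: 0.539
grip_force: 19.9
```

Call:
servo_tool(
  rows=[-0.44, -1, 0, 0, 0, 0, 0.3, -0.44, -1, 0, 0, 0, 0, 0.3, -0.44, -1, 0, 0, 0, 0, 0.3, -0.44, -1, 0, 0, 0, 0, 0.3, -0.44, -1, 0, 0, 0, 0, 0.3, -0.44, -1, 0, 0, 0, 0, 0.3, -0.44, -1, 0, 0, 0, 0, 0.3, -0.44, -1, 0, 0, 0, 0, 0.3],
)

```text
t: 6.25
tcp_pos: [0.4934, -0.1741, 0.1753]
tcp_rot: [[0.996, -0.085, -0.001], [-0.085, -0.996, 0.001], [-0.001, -0.0, -1.0]]
wrist_force: [0.3, 1.2, -2.2]
opening: 0.533
grip_force: 19.9
```

Call:
servo_tool(
  rows=[-0.44, -1, 0, 0, 0, 0, 0.3, -0.44, -1, 0, 0, 0, 0, 0.3, -0.44, -1, 0, 0, 0, 0, 0.3, -0.44, -1, 0, 0, 0, 0, 0.3, -0.44, -1, 0, 0, 0, 0, 0.3, -0.44, -1, 0, 0, 0, 0, 0.3, -0.44, -1, 0, 0, 0, 0, 0.3, -0.2, -0.35, -0.3, 0, 0, 0, 0.3],
)

```text
t: 7.05
tcp_pos: [0.428, -0.3217, 0.1698]
tcp_rot: [[0.996, -0.086, 0.0], [-0.086, -0.996, -0.0], [0.0, 0.0, -1.0]]
wrist_force: [0.6, 0.5, -3.5]
opening: 0.539
grip_force: 19.9
```

Call:
servo_tool(
  rows=[0, 0, -1, 0, 0, 0, 0.3, 0, 0, -1, 0, 0, 0, 0.3, 0, 0, -1, 0, 0, 0, 0.3, 0, 0, -0.8, 0, 0, 0, 0.3, 0, 0, -0.5, 0, 0, 0, 0.3, 0, 0, 0, 0, 0, 0, 0.3, 0, 0, 0, 0, 0, 0, 0.3],
)

```text
t: 7.75
tcp_pos: [0.4292, -0.32, 0.0844]
tcp_rot: [[0.996, -0.085, 0.0], [-0.085, -0.996, -0.0], [0.0, -0.0, -1.0]]
wrist_force: [0.3, -0.1, -1.5]
opening: 0.538
grip_force: 19.9
```

Call:
servo_tool(
  rows=[0, 0, -0.6, 0, 0, 0, 0.3, 0, 0, -0.3, 0, 0, 0, 0.3, 0, 0, -0.15, 0, 0, 0, 0.3, 0, 0, -0.1, 0, 0, 0, 0.3, 0, 0, -0.03, 0, 0, 0, 0.3, 0, 0, 0, 0, 0, 0, 0.3],
)

```text
t: 8.35
tcp_pos: [0.4292, -0.3202, 0.0607]
tcp_rot: [[0.996, -0.085, 0.0], [-0.085, -0.996, -0.0], [0.0, 0.0, -1.0]]
wrist_force: [-0.4, -0.7, -2.9]
opening: 0.541
grip_force: 19.9
```

Call:
servo_tool(
  rows=[0, 0, -0.025, 0, 0, 0, 0.3, 0, 0, -0.02, 0, 0, 0, 0.3, 0, 0, 0, 0, 0, 0, 0.3],
)

```text
t: 8.65
tcp_pos: [0.4293, -0.3202, 0.0604]
tcp_rot: [[0.996, -0.085, 0.0], [-0.085, -0.996, -0.0], [0.001, 0.0, -1.0]]
wrist_force: [-1.8, 1.2, 4.6]
opening: 0.541
grip_force: 19.9
```

Call:
servo_tool(
  rows=[0, 0, 0, 0, 0, 0, 0.6, 0, 0, 0, 0, 0, 0, 0.75, 0, 0, 0, 0, 0, 0, 0.9, 0, 0, 0.3, 0, 0, 0, 1, 0, 0, 0.8, 0, 0, 0, 1, 0, 0, 1, 0, 0, 0, 1, 0, 0, 1, 0, 0, 0, 1, 0, 0, 1, 0, 0, 0, 1],
)

```text
t: 9.45
tcp_pos: [0.4291, -0.3201, 0.143]
tcp_rot: [[0.996, -0.085, 0.0], [-0.085, -0.996, -0.0], [0.0, 0.0, -1.0]]
wrist_force: [-0.5, -0.1, 0.8]
opening: 1.001
grip_force: 0.0
```

Call:
servo_tool(
  rows=[0.5, 0.5, 1, 0, 0, 0, 1, 0.75, 1, 0.5, 0, 0, 0, 1, 0.75, 1, 0, 0, 0, 0, 1, 0.75, 1, 0, 0, 0, 0, 1, 0.75, 1, 0, 0, 0, 0, 1, 0.75, 1, 0, 0, 0, 0, 1, 0.75, 1, 0, 0, 0, 0, 1, 0.75, 1, 0, 0, 0, 0, 1],
)

```text
t: 10.25
tcp_pos: [0.5447, -0.1692, 0.1722]
tcp_rot: [[0.996, -0.085, 0.0], [-0.085, -0.996, -0.0], [0.0, 0.0, -1.0]]
wrist_force: [0.2, 0.3, 0.3]
opening: 1.001
grip_force: 0.0
```

Call:
servo_tool(
  rows=[0.75, 1, 0, 0, 0, 0, 1, 0.75, 1, 0, 0, 0, 0, 1, 0.75, 1, 0, 0, 0, 0, 1, 0.75, 1, 0, 0, 0, 0, 1, 0.75, 1, 0, 0, 0, 0, 1, 0.15, 0.2, 0, 0, 0, 0, 1, 0, 0, 0, 0, 0, 0, 1, 0, 0, 0, 0, 0, 0, 1],
)

```text
t: 11.05
tcp_pos: [0.6216, -0.0668, 0.1718]
tcp_rot: [[0.996, -0.085, -0.0], [-0.085, -0.996, -0.0], [-0.0, 0.0, -1.0]]
wrist_force: [-0.7, -0.8, -0.4]
opening: 1.0
grip_force: 0.0
```

```bash
python3 - <<'E'
from h import *
snap('wrist','w2');t=snap('top','t2');s=arm.state();print(s['t'],s['tcp_pos'])
E
```

```text
11.15 [ 0.6216642  -0.06693442  0.17184641]
```

View pics/w2.png

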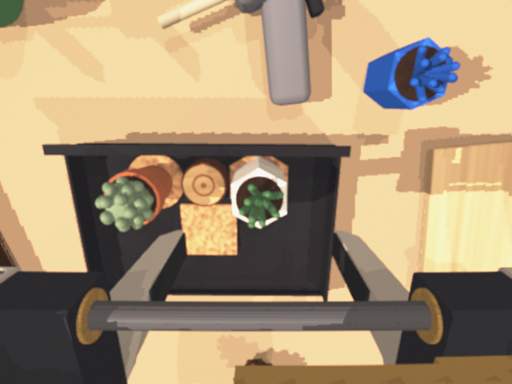

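The square pot is out: its bare mat shows at (210,230). The hex rim is at (259,192), the log at (204,183) and the round pot at (128,200); the blue pot at (410,75) stays untouched.

```bash
python3 - <<'E'
from h import *
im=cv2.imread('pics/w2.png');hsv=cv2.cvtColor(im,cv2.COLOR_BGR2HSV)
m=((hsv[:,:,1]>90)&(hsv[:,:,2]>110)).astype(np.uint8);m[:207]=0;m[:,:178]=0;m[:,245:]=0;m[262:]=0
k=max(cv2.findContours(m,cv2.RETR_EXTERNAL,cv2.CHAIN_APPROX_NONE)[0],key=cv2.contourArea)
# drop the cut: fit lines from extents at z .008
p=cast('w2',k[:,0,:].astype(float)+0,.008)[:,:2]
r=cv2.minAreaRect(p.astype(np.float32)*1000);print(cv2.boundingRect(k),r)
c=cast('w2',[(183,204),(237.5,204.5),(238.5,255.5),(183,255)],.008)[:,:2];print('matsq',c.mean(0).round(4),np.arctan2(*(-1*(c[0]-c[1])[0],(c[0]-c[1])[1])))
w=((hsv[:,:,1]<45)&(hsv[:,:,2]>150)).astype(np.uint8);w[:155]=0;w[:,:225]=0;w[:,292:]=0;w[235:]=0
k=max(cv2.findContours(w,cv2.RETR_EXTERNAL,cv2.CHAIN_APPROX_NONE)[0],key=cv2.contourArea);print(cv2.boundingRect(k))
x0,y0,ww,hh=cv2.boundingRect(k)
print('hex rim',cast('w2',[(x0+ww/2-.5,193)],.070).round(4), 'log',cast('w2',[(204.5,184)],.033).round(4))
cv2.imwrite('pics/c3.png',cv2.resize(im[145:265,90:300],None,fx=3.8,fy=3.8,interpolation=cv2.INTER_CUBIC))
E
```

```text
(179, 207, 59, 49) ((566.9894409179688, -3.291900634765625), (66.0599136352539, 61.99224853515625), 85.26426696777344)
matsq [ 0.5683 -0.005 ] -0.09402981298906858
(231, 167, 56, 55)
hex rim [[ 0.6288 -0.0671  0.07  ]] log [[ 0.6317 -0.0115  0.033 ]]
```

View pics/c3.png

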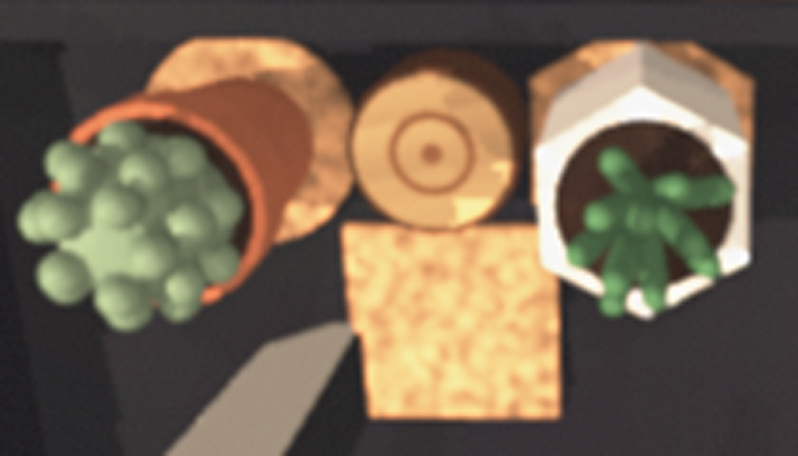

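The crop shows the hex rim corners at (640,98), (748,142), (748,265), (648,318), (542,270), (537,148). The square mat corners are at (342,223), (560,224), (560,418), with the finger covering the fourth.

```bash
python3 - <<'E'
from h import *
C=lambda p,z:cast('w2',np.array(p)/3.8+[90-.4,145-.4],z)[:,:2]
h=C([(640,98),(748,142),(748,265),(648,318),(542,270),(537,148)],.07);print('hex',h.mean(0).round(4),h.round(4).tolist())
s=C([(342,223),(560,224),(560,418)],.008);print('sqmat',((s[0]+s[2])/2).round(4),s.round(4).tolist())
print('log',C([(432,152)],.033).round(4))
h=C([(530,75),(642,40),(752,80)],.008);print(h)
E
```

```text
hex [ 0.6225 -0.067 ] [[0.6496, -0.0684], [0.637, -0.0928], [0.606, -0.0911], [0.594, -0.0656], [0.6089, -0.0409], [0.6397, -0.0432]]
sqmat [ 0.5695 -0.0035] [[0.605, 0.0256], [0.5992, -0.0398], [0.534, -0.0327]]
log [[ 0.6312 -0.0102]]
[[ 0.6451128  -0.03603283]
 [ 0.65248234 -0.06904509]
 [ 0.63824557 -0.09968172]]
```

Call:
servo_tool(
  rows=[0.05, 0, -0.5, 0, 0, 0, 1, 0, 0, -1, 0, 0, 0, 1, 0, 0, -1, 0, 0, 0, 1, 0, 0, -1, 0, 0, 0, 1, 0, 0, -1, 0, 0, 0, 1, 0, 0, -0.8, 0, 0, 0, 1, 0, 0, -0.45, 0, 0, 0, 1, 0, 0, 0, 0, 0, 0, 1],
)

```text
t: 11.95
tcp_pos: [0.6225, -0.0661, 0.0555]
tcp_rot: [[0.996, -0.085, -0.002], [-0.085, -0.996, 0.0], [-0.002, -0.0, -1.0]]
wrist_force: [-0.6, -0.7, 0.1]
opening: 1.001
grip_force: 0.0
```

Call:
servo_tool(
  rows=[0, 0, 0, 0, 0, 0, 0.6, 0, 0, 0, 0, 0, 0, 0.45, 0, 0, 0, 0, 0, 0, 0.3, 0, 0, 0, 0, 0, 0, 0.3, 0, 0, 0, 0, 0, 0, 0.3, 0, 0, 0, 0, 0, 0, 0.3],
)

```text
t: 12.55
tcp_pos: [0.6232, -0.0662, 0.0569]
tcp_rot: [[0.996, -0.085, 0.0], [-0.085, -0.996, -0.0], [0.0, 0.0, -1.0]]
wrist_force: [-1.0, -0.1, 1.9]
opening: 0.537
grip_force: 20.1
```

Call:
servo_tool(
  rows=[0, 0, 0.4, 0, 0, 0, 0.3, 0, 0, 0.8, 0, 0, 0, 0.3, 0, 0, 1, 0, 0, 0, 0.3, 0, 0, 1, 0, 0, 0, 0.3, -0.2, -0.5, 0.8, 0, 0, 0, 0.3, -0.42, -1, 0, 0, 0, 0, 0.3, -0.42, -1, 0, 0, 0, 0, 0.3, -0.42, -1, 0, 0, 0, 0, 0.3],
)

```text
t: 13.35
tcp_pos: [0.5933, -0.1374, 0.1377]
tcp_rot: [[0.996, -0.085, 0.0], [-0.085, -0.996, -0.0], [0.001, 0.0, -1.0]]
wrist_force: [0.7, 1.1, -2.5]
opening: 0.536
grip_force: 19.9
```

Call:
servo_tool(
  rows=[-0.43, -1, 0, 0, 0, 0, 0.3, -0.43, -1, 0, 0, 0, 0, 0.3, -0.43, -1, 0, 0, 0, 0, 0.3, -0.43, -1, 0, 0, 0, 0, 0.3, -0.43, -1, 0, 0, 0, 0, 0.3, -0.43, -1, 0, 0, 0, 0, 0.3, -0.43, -1, 0, 0, 0, 0, 0.3, -0.43, -1, 0, 0, 0, 0, 0.3],
)

```text
t: 14.15
tcp_pos: [0.5242, -0.2974, 0.1376]
tcp_rot: [[0.996, -0.085, 0.0], [-0.085, -0.996, -0.0], [0.0, 0.0, -1.0]]
wrist_force: [0.4, 0.1, -2.0]
opening: 0.533
grip_force: 19.9
```

Call:
servo_tool(
  rows=[-0.43, -1, 0, 0, 0, 0, 0.3, -0.2, -0.6, -0.3, 0, 0, 0, 0.3, 0, 0, -1, 0, 0, 0, 0.3, 0, 0, -1, 0, 0, 0, 0.3, 0, 0, -0.8, 0, 0, 0, 0.3, 0, 0, -0.4, 0, 0, 0, 0.3, 0, 0, 0, 0, 0, 0, 0.3, 0, 0, 0, 0, 0, 0, 0.3],
)

```text
t: 14.95
tcp_pos: [0.5129, -0.3282, 0.0673]
tcp_rot: [[0.996, -0.085, 0.001], [-0.085, -0.996, -0.0], [0.001, 0.0, -1.0]]
wrist_force: [-0.8, 0.3, -1.5]
opening: 0.536
grip_force: 19.9
```

Call:
servo_tool(
  rows=[0, 0, -0.2, 0, 0, 0, 0.3, 0, 0, -0.08, 0, 0, 0, 0.3, 0, 0, -0.03, 0, 0, 0, 0.3, 0, 0, -0.02, 0, 0, 0, 0.3, 0, 0, 0, 0, 0, 0, 0.3],
)

```text
t: 15.45
tcp_pos: [0.5126, -0.3281, 0.0609]
tcp_rot: [[0.996, -0.085, 0.0], [-0.085, -0.996, -0.0], [0.0, 0.0, -1.0]]
wrist_force: [-2.3, 2.0, 6.1]
opening: 0.537
grip_force: 19.9
```

Call:
servo_tool(
  rows=[0, 0, 0, 0, 0, 0, 0.6, 0, 0, 0, 0, 0, 0, 0.75, 0, 0, 0, 0, 0, 0, 0.9, 0, 0, 0.4, 0, 0, 0, 1, 0, 0, 0.8, 0, 0, 0, 1, 0, 0, 1, 0, 0, 0, 1, 0, 0, 1, 0, 0, 0, 1, 0, 0, 1, 0, 0, 0, 1],
)

```text
t: 16.25
tcp_pos: [0.5127, -0.3282, 0.1464]
tcp_rot: [[0.996, -0.085, 0.001], [-0.085, -0.996, -0.001], [0.001, 0.001, -1.0]]
wrist_force: [-0.2, 0.4, 0.5]
opening: 0.998
grip_force: 0.0
```

Call:
servo_tool(
  rows=[0.2, 0.5, 0.8, 0, 0, 0, 1, 0.32, 1, 0, 0, 0, 0, 1, 0.32, 1, 0, 0, 0, 0, 1, 0.32, 1, 0, 0, 0, 0, 1, 0.32, 1, 0, 0, 0, 0, 1, 0.32, 1, 0, 0, 0, 0, 1, 0.32, 1, 0, 0, 0, 0, 1, 0.32, 1, 0, 0, 0, 0, 1],
)

```text
t: 17.05
tcp_pos: [0.5617, -0.1765, 0.1611]
tcp_rot: [[0.996, -0.085, 0.001], [-0.085, -0.996, -0.0], [0.001, 0.0, -1.0]]
wrist_force: [0.4, -0.5, -0.3]
opening: 1.003
grip_force: 0.0
```

Call:
servo_tool(
  rows=[0.32, 1, 0, 0, 0, 0, 1, 0.32, 1, 0, 0, 0, 0, 1, 0.32, 1, 0, 0, 0, 0, 1, 0.32, 1, 0, 0, 0, 0, 1, 0.32, 1, 0, 0, 0, 0, 1, 0.32, 1, 0, 0, 0, 0, 1, 0.32, 1, 0, 0, 0, 0, 1, 0.32, 1, 0, 0, 0, 0, 1],
)

```text
t: 17.85
tcp_pos: [0.6127, -0.0165, 0.1611]
tcp_rot: [[0.996, -0.085, 0.001], [-0.085, -0.996, 0.0], [0.001, -0.0, -1.0]]
wrist_force: [0.5, -0.9, 0.1]
opening: 1.0
grip_force: 0.0
```

Call:
servo_tool(
  rows=[0.32, 1, 0, 0, 0, 0, 1, 0.32, 1, 0, 0, 0, 0, 1, 0.3, 1, 0, 0, 0, 0, 1, 0.05, 0.35, 0, 0, 0, 0, 1, 0, 0, 0, 0, 0, 0, 1, 0, 0, 0, 0, 0, 0, 1],
)

```text
t: 18.45
tcp_pos: [0.6321, 0.0485, 0.1604]
tcp_rot: [[0.996, -0.085, 0.0], [-0.085, -0.996, -0.0], [0.0, 0.0, -1.0]]
wrist_force: [0.9, 0.7, -0.1]
opening: 1.001
grip_force: 0.0
```

```bash
python3 - <<'E'
from h import *
im=snap('wrist','w3');s=arm.state();print(s['t'],s['tcp_pos'])
cv2.imwrite('pics/c4.png',cv2.resize(im[120:270,160:450,::-1],None,fx=2.7,fy=2.7,interpolation=cv2.INTER_CUBIC))
E
```

```text
18.5 [0.63211193 0.04826479 0.16036552]
```

View pics/c4.png

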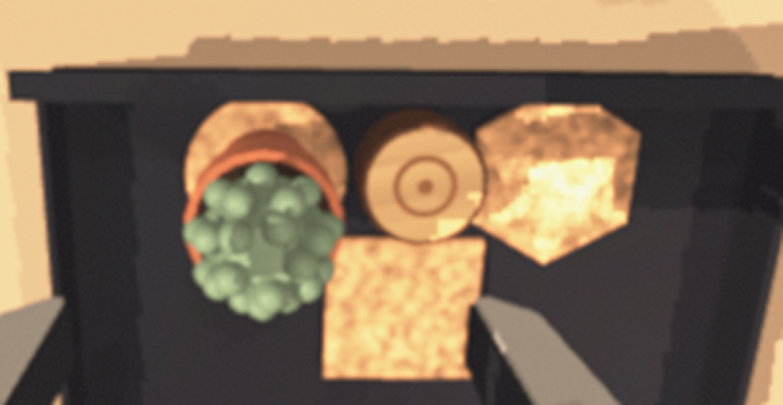

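The crop shows the round pot centred between the fingers, the log at (425,185), and the hex mat bare with its lower corner at (545,263).

Call:
servo_tool(
  rows=[0.03, 0.01, -0.5, 0, 0, 0, 1, 0, 0, -1, 0, 0, 0, 1, 0, 0, -1, 0, 0, 0, 1, 0, 0, -1, 0, 0, 0, 1, 0, 0, -0.9, 0, 0, 0, 1, 0, 0, -0.5, 0, 0, 0, 1, 0, 0, -0.17, 0, 0, 0, 1, 0, 0, 0, 0, 0, 0, 1],
)

```text
t: 19.3
tcp_pos: [0.6329, 0.0489, 0.0586]
tcp_rot: [[0.996, -0.085, -0.0], [-0.085, -0.996, -0.0], [-0.0, 0.0, -1.0]]
wrist_force: [-0.0, 0.7, 0.6]
opening: 1.0
grip_force: 0.0
```

Call:
servo_tool(
  rows=[0, 0, 0, 0, 0, 0, 0.6, 0, 0, 0, 0, 0, 0, 0.45, 0, 0, 0, 0, 0, 0, 0.3, 0, 0, 0, 0, 0, 0, 0.3, 0, 0, 0, 0, 0, 0, 0.3, 0, 0, 0, 0, 0, 0, 0.3],
)

```text
t: 19.9
tcp_pos: [0.633, 0.0492, 0.0588]
tcp_rot: [[0.996, -0.085, 0.0], [-0.085, -0.996, 0.0], [0.0, -0.0, -1.0]]
wrist_force: [0.5, 0.1, 0.1]
opening: 0.554
grip_force: 20.0
```

Call:
servo_tool(
  rows=[0, 0, 0.4, 0, 0, 0, 0.3, 0, 0, 0.8, 0, 0, 0, 0.3, 0, 0, 1, 0, 0, 0, 0.3, 0, 0, 1, 0, 0, 0, 0.3, 0, -0.5, 0.8, 0, 0, 0, 0.3, -0.09, -1, 0, 0, 0, 0, 0.3, -0.09, -1, 0, 0, 0, 0, 0.3, -0.09, -1, 0, 0, 0, 0, 0.3],
)

```text
t: 20.7
tcp_pos: [0.6274, -0.0223, 0.1398]
tcp_rot: [[0.996, -0.085, 0.001], [-0.085, -0.996, -0.0], [0.001, 0.0, -1.0]]
wrist_force: [0.3, 0.0, -2.0]
opening: 0.555
grip_force: 20.0
```

Call:
servo_tool(
  rows=[-0.09, -1, 0, 0, 0, 0, 0.3, -0.09, -1, 0, 0, 0, 0, 0.3, -0.09, -1, 0, 0, 0, 0, 0.3, -0.09, -1, 0, 0, 0, 0, 0.3, -0.09, -1, 0, 0, 0, 0, 0.3, -0.09, -1, 0, 0, 0, 0, 0.3, -0.09, -1, 0, 0, 0, 0, 0.3, -0.09, -1, 0, 0, 0, 0, 0.3],
)

```text
t: 21.5
tcp_pos: [0.6128, -0.1824, 0.1396]
tcp_rot: [[0.996, -0.085, 0.0], [-0.085, -0.996, -0.0], [0.0, 0.0, -1.0]]
wrist_force: [-0.1, 0.3, -2.4]
opening: 0.555
grip_force: 20.0
```

Call:
servo_tool(
  rows=[-0.09, -1, 0, 0, 0, 0, 0.3, -0.09, -1, 0, 0, 0, 0, 0.3, -0.09, -1, 0, 0, 0, 0, 0.3, -0.09, -1, 0, 0, 0, 0, 0.3, -0.09, -1, 0, 0, 0, 0, 0.3, -0.09, -1, 0, 0, 0, 0, 0.3, -0.09, -0.75, 0, 0, 0, 0, 0.3, 0, 0, -0.3, 0, 0, 0, 0.3],
)

```text
t: 22.3
tcp_pos: [0.6005, -0.3182, 0.1331]
tcp_rot: [[0.996, -0.087, 0.001], [-0.087, -0.996, -0.001], [0.001, 0.001, -1.0]]
wrist_force: [-0.0, 0.7, -2.8]
opening: 0.557
grip_force: 20.0
```

Call:
servo_tool(
  rows=[0, 0, -1, 0, 0, 0, 0.3, 0, 0, -1, 0, 0, 0, 0.3, 0, 0, -0.8, 0, 0, 0, 0.3, 0, 0, -0.4, 0, 0, 0, 0.3, 0, 0, -0.1, 0, 0, 0, 0.3, 0, 0, 0, 0, 0, 0, 0.3, 0, 0, 0, 0, 0, 0, 0.3],
)

```text
t: 23.0
tcp_pos: [0.601, -0.3161, 0.0676]
tcp_rot: [[0.996, -0.085, 0.001], [-0.085, -0.996, -0.001], [0.001, 0.001, -1.0]]
wrist_force: [0.2, -0.9, -2.8]
opening: 0.553
grip_force: 20.0
```

Call:
servo_tool(
  rows=[0, 0, -0.15, 0, 0, 0, 0.3, 0, 0, -0.05, 0, 0, 0, 0.3, 0, 0, -0.03, 0, 0, 0, 0.3, 0, 0, -0.02, 0, 0, 0, 0.3, 0, 0, 0, 0, 0, 0, 0.3],
)

```text
t: 23.5
tcp_pos: [0.601, -0.316, 0.0628]
tcp_rot: [[0.996, -0.085, 0.001], [-0.085, -0.996, -0.0], [0.001, 0.0, -1.0]]
wrist_force: [-1.1, 1.9, 6.3]
opening: 0.559
grip_force: 20.0
```

Call:
servo_tool(
  rows=[0, 0, 0, 0, 0, 0, 0.6, 0, 0, 0, 0, 0, 0, 0.75, 0, 0, 0, 0, 0, 0, 0.9, 0, 0, 0.4, 0, 0, 0, 1, 0, 0, 0.8, 0, 0, 0, 1, 0, 0, 1, 0, 0, 0, 1, 0, 0, 1, 0, 0, 0, 1, 0, 0, 1, 0, 0, 0, 1],
)

```text
t: 24.3
tcp_pos: [0.6007, -0.316, 0.1481]
tcp_rot: [[0.996, -0.085, 0.001], [-0.085, -0.996, -0.001], [0.001, 0.001, -1.0]]
wrist_force: [-0.5, 0.2, -0.1]
opening: 1.0
grip_force: 0.0
```

Call:
servo_tool(
  rows=[-0.2, 0.5, 0.9, 0, 0, 0, 1, -0.2, 1, 0.5, 0, 0, 0, 1, -0.2, 1, 0.5, 0, 0, 0, 1, -0.2, 1, 0.5, 0, 0, 0, 1, -0.2, 1, 0.5, 0, 0, 0, 1, -0.2, 1, 0.5, 0, 0, 0, 1, -0.2, 1, 0.5, 0, 0, 0, 1, -0.2, 1, 0, 0, 0, 0, 1],
)

```text
t: 25.1
tcp_pos: [0.5688, -0.1647, 0.2257]
tcp_rot: [[0.996, -0.085, 0.003], [-0.085, -0.996, -0.001], [0.003, 0.001, -1.0]]
wrist_force: [0.8, -0.6, 0.0]
opening: 1.0
grip_force: 0.0
```

Call:
servo_tool(
  rows=[-0.2, 1, 0, 0, 0, 0, 1, -0.2, 1, 0, 0, 0, 0, 1, -0.2, 1, 0, 0, 0, 0, 1, -0.2, 1, 0, 0, 0, 0, 1, -0.2, 1, 0, 0, 0, 0, 1, -0.2, 1, 0, 0, 0, 0, 1, -0.2, 1, 0, 0, 0, 0, 1, 0, 0.8, 0, 0, 0, 0, 1],
)

```text
t: 25.9
tcp_pos: [0.5397, -0.0082, 0.2233]
tcp_rot: [[0.996, -0.084, -0.001], [-0.084, -0.996, 0.0], [-0.001, -0.0, -1.0]]
wrist_force: [0.1, 0.4, -0.1]
opening: 1.002
grip_force: 0.0
```

Call:
servo_tool(
  rows=[0, 0, 0, 0, 0, 0, 1, 0, 0, 0, 0, 0, 0, 1],
)

```text
t: 26.1
tcp_pos: [0.5406, -0.0097, 0.2236]
tcp_rot: [[0.996, -0.084, -0.0], [-0.084, -0.996, -0.0], [-0.0, 0.0, -1.0]]
wrist_force: [0.1, 0.2, -0.4]
opening: 1.002
grip_force: 0.0
```

```bash
python3 - <<'E'
from h import *
im=snap('wrist','w4');t=snap('top','t4');s=arm.state();print(s['t'],s['tcp_pos'])
a=cv2.resize(im[40:240,110:400,::-1],None,fx=2.7,fy=2.7,interpolation=cv2.INTER_CUBIC)
cv2.imwrite('pics/c5.png',a)
E
```

```text
26.2 [ 0.54060657 -0.01037216  0.22357758]
```

View pics/c5.png

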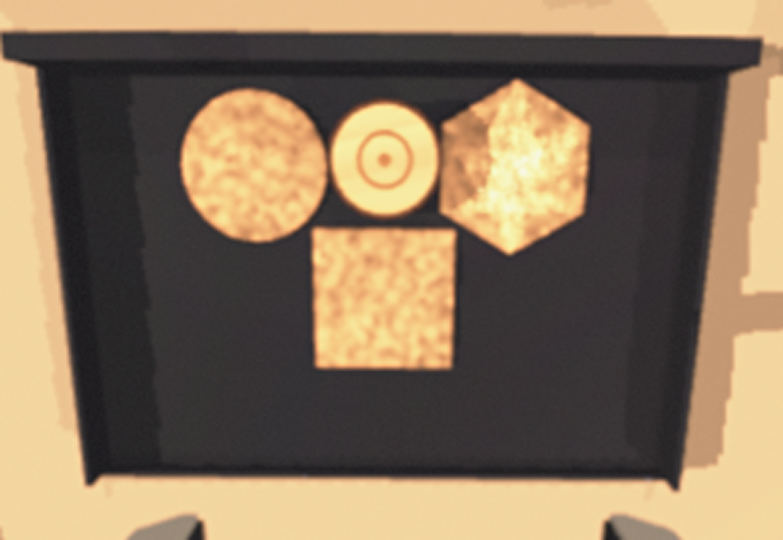

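All four targets are clear: round mat at crop (254,165), log (385,159), hex mat (514,166), square mat (384,299). I'll measure them precisely.

```bash
python3 - <<'E'
from h import *
im=cv2.imread('pics/w4.png');hsv=cv2.cvtColor(im,cv2.COLOR_BGR2HSV)
m=((hsv[:,:,2]>95)).astype(np.uint8)
roi=np.zeros_like(m);roi[67:185,150:345]=1;m*=roi
m=cv2.erode(m,np.ones((3,3),np.uint8))
n,l,st,c=cv2.connectedComponentsWithStats(m)
for i in range(1,n):
    if st[i,4]<300:continue
    k=max(cv2.findContours((l==i).astype(np.uint8),cv2.RETR_EXTERNAL,cv2.CHAIN_APPROX_NONE)[0],key=cv2.contourArea)
    for z in(.008,.033):
        p=cast('w4',k[:,0,:].astype(float),z)[:,:2].astype(np.float32)*1000
        M=cv2.moments(p.reshape(-1,1,2));print(c[i].round(1),z,'cent',round(M['m10']/M['m00'],1),round(M['m01']/M['m00'],1),'area',cv2.contourArea(p),[np.round(v,1) for v in cv2.minAreaRect(p)])
C=lambda p,z:cast('w4',np.array(p)/2.7+[110-.3,40-.3],z)[:,:2]
h=C([(516,80),(588,127),(584,214),(511,254),(441,213),(442,124)],.008);print('hexmat',h.mean(0),(h[0]-h[3]),np.arctan2(*(h[0]-h[3])[::-1]))
s=C([(312,229),(456,229),(453,368),(316,368)],.008);print('sqmat',s.mean(0),s.round(4).tolist())
s=C([(254,165)],.008);print('round',s,'log',C([(385,159)],.033))
st=arm.state();print(st['q'])
E
```

```text
[253.7 100.6] 0.008 cent 627.9 -10.9 area 8135.294932249999 [array([629.6,  -9.4]), array([178.7,  72.3]), np.float64(82.3)]
[253.7 100.6] 0.033 cent 627.7 -11.3 area 7054.539769699317 [array([629.3,  -9.9]), array([166.4,  67.3]), np.float64(82.3)]
[251.6 149.8] 0.008 cent 569.0 -2.9 area 3955.1952528624756 [array([569.,  -3.]), array([64., 63.]), np.float64(85.2)]
[251.6 149.8] 0.033 cent 572.9 -3.9 area 3429.757577666538 [array([572.8,  -3.9]), array([59.6, 58.7]), np.float64(85.2)]
hexmat [ 0.62170205 -0.06605529] [ 0.07384851 -0.00540992] -0.07312636206235842
sqmat [ 0.56858536 -0.00341821] [[0.6037, 0.0263], [0.5982, -0.0388], [0.5335, -0.0333], [0.539, 0.0321]]
round [[0.63345388 0.04878898]] log [[ 0.6306001  -0.00993443]]
[-1.05226766e-01  3.47085559e-01  1.68900231e+00 -1.43547068e-04
  1.10569647e+00  1.55111152e+00]
```

Call:
servo_tool(
  rows=[0.5, 0, 0, 0, 0, 0, 1, 1, 0, -0.5, 0, 0, 0, 1, 1, 0, -1, 0, 0, 0, 1, 1, 0, -1, 0, 0, 0, 1, 0.8, 0, -1, 0, 0, 0, 1, 0.21, 0, -1, 0, 0, 0, 1, 0, 0, -1, 0, 0, 0, 1, 0, 0, -1, 0, 0, 0, 1],
  force=12,
)

```text
t: 27.0
tcp_pos: [0.6314, -0.0105, 0.0925]
tcp_rot: [[0.996, -0.086, -0.0], [-0.086, -0.996, -0.0], [-0.0, 0.0, -1.0]]
wrist_force: [0.3, 0.3, 0.2]
opening: 1.002
grip_force: 0.0
```

Call:
servo_tool(
  rows=[0, 0, -1, 0, 0, 0, 1, 0, 0, -1, 0, 0, 0, 1, 0, 0, -0.8, 0, 0, 0, 1, 0, 0, -0.4, 0, 0, 0, 1, 0, 0, 0, 0, 0, 0, 1, 0, 0, 0, 0, 0, 0, 1],
)

```text
t: 27.6
tcp_pos: [0.6312, -0.01, 0.0303]
tcp_rot: [[0.996, -0.085, 0.001], [-0.085, -0.996, -0.0], [0.001, 0.0, -1.0]]
wrist_force: [0.6, -1.2, 0.2]
opening: 1.001
grip_force: 0.0
```

Call:
servo_tool(
  rows=[0, 0, -0.08, 0, 0, 0, 0.8, 0, 0, 0, 0, 0, 0, 0.6, 0, 0, 0, 0, 0, 0, 0.45, 0, 0, 0, 0, 0, 0, 0.3, 0, 0, 0, 0, 0, 0, 0.3, 0, 0, 0, 0, 0, 0, 0.3, 0, 0, 0, 0, 0, 0, 0.3],
)

```text
t: 28.3
tcp_pos: [0.6308, -0.0099, 0.0282]
tcp_rot: [[0.996, -0.085, 0.0], [-0.085, -0.996, 0.0], [0.0, -0.0, -1.0]]
wrist_force: [-0.1, -0.1, 0.3]
opening: 0.502
grip_force: 12.0
```

Call:
servo_tool(
  rows=[0, 0, 0.4, 0, 0, 0, 0.3, 0, 0, 0.8, 0, 0, 0, 0.3, 0, 0, 1, 0, 0, 0, 0.3, 0, 0, 1, 0, 0, 0, 0.3, 0, 0, 0.8, 0, 0, 0, 0.3, 0, 0, 0, 0, 0, 0, 0.3],
)

```text
t: 28.9
tcp_pos: [0.632, -0.01, 0.1112]
tcp_rot: [[0.996, -0.085, 0.005], [-0.085, -0.996, -0.0], [0.005, -0.0, -1.0]]
wrist_force: [0.8, 0.4, -1.5]
opening: 0.501
grip_force: 12.0
```

Call:
servo_tool(
  rows=[-0.2, 0.5, 0.5, 0, 0, 0, 0.3, -0.4, 1, 0, 0, 0, 0, 0.3, -0.4, 1, 0, 0, 0, 0, 0.3, -0.4, 1, 0, 0, 0, 0, 0.3, -0.4, 1, 0, 0, 0, 0, 0.3, -0.4, 1, 0, 0, 0, 0, 0.3, -0.4, 1, 0, 0, 0, 0, 0.3, -0.4, 1, 0, 0, 0, 0, 0.3],
)

```text
t: 29.7
tcp_pos: [0.5695, 0.1415, 0.1177]
tcp_rot: [[0.996, -0.085, -0.001], [-0.085, -0.996, -0.0], [-0.001, 0.0, -1.0]]
wrist_force: [-0.1, 0.0, -1.3]
opening: 0.5
grip_force: 12.0
```

Call:
servo_tool(
  rows=[-0.4, 1, 0, 0, 0, 0, 0.3, -0.4, 1, 0, 0, 0, 0, 0.3, -0.4, 1, 0, 0, 0, 0, 0.3, -0.4, 1, 0, 0, 0, 0, 0.3, -0.4, 0.9, 0, 0, 0, 0, 0.3, -0.3, 0.6, 0, 0, 0, 0, 0.3, 0, 0, 0, 0, 0, 0, 0.3, 0, 0, 0, 0, 0, 0, 0.3],
)

```text
t: 30.5
tcp_pos: [0.5246, 0.25, 0.118]
tcp_rot: [[0.996, -0.084, -0.0], [-0.084, -0.996, -0.0], [-0.0, 0.0, -1.0]]
wrist_force: [0.1, 0.6, -0.5]
opening: 0.501
grip_force: 12.0
```

```bash
python3 - <<'E'
from h import *
im=snap('wrist','w5');s=arm.state();print(s['t'],s['tcp_pos'])
E
```

```text
30.55 [0.52484021 0.24961519 0.11803148]
```

View pics/w5.png

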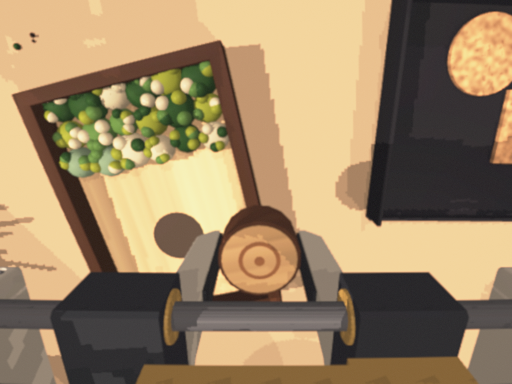

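The held log's top centre is at (259,261) and the glue patch is at (179,235), clear of moss. I'll compute both positions.

```bash
python3 - <<'E'
from h import *
im=cv2.imread('pics/w5.png');hsv=cv2.cvtColor(im,cv2.COLOR_BGR2HSV)
m=(hsv[:,:,2]<150).astype(np.uint8);r=np.zeros_like(m);r[208:262,148:206]=1
k=max(cv2.findContours(m*r,cv2.RETR_EXTERNAL,cv2.CHAIN_APPROX_NONE)[0],key=cv2.contourArea);k=k[:,0,:].astype(float)
k=k[(k[:,0]<190)]
p=cast('w5',k,.008)[:,:2];A=np.c_[2*p,np.ones(len(p))];x=np.linalg.lstsq(A,(p**2).sum(1),rcond=None)[0]
print('patch',x[:2],np.sqrt(x[2]+x[0]**2+x[1]**2),len(p))
print('patch2',cast('w5',[(178.5,235)],.008),'log',cast('w5',[(259,261)],.1228))
l=cast('w5',[(221,255),(299,255),(259,295)],.1228);print(l)
E
```

```text
patch [0.49285329 0.3330379 ] 0.022658500146320103 92
patch2 [[0.49280979 0.33171305 0.008     ]] log [[0.52486098 0.24977934 0.1228    ]]
[[0.53039197 0.27054581 0.1228    ]
 [0.52674872 0.22726888 0.1228    ]
 [0.50234851 0.25166961 0.1228    ]]
```

Call:
servo_tool(
  rows=[-0.2, 0.5, 0, 0, 0, 0, 0.3, -0.4, 1, 0, 0, 0, 0, 0.3, -0.4, 1, 0, 0, 0, 0, 0.3, -0.4, 1, 0, 0, 0, 0, 0.3, -0.2, 0.6, 0, 0, 0, 0, 0.3, 0, 0, -0.5, 0, 0, 0, 0.3, 0, 0, -1, 0, 0, 0, 0.3, 0, 0, -1, 0, 0, 0, 0.3],
)

```text
t: 31.35
tcp_pos: [0.493, 0.3314, 0.067]
tcp_rot: [[0.996, -0.085, 0.0], [-0.085, -0.996, -0.0], [0.0, 0.0, -1.0]]
wrist_force: [-0.4, 0.2, -0.7]
opening: 0.501
grip_force: 12.0
```

Call:
servo_tool(
  rows=[0, 0, -0.9, 0, 0, 0, 0.3, 0, 0, -0.5, 0, 0, 0, 0.3, 0, 0, -0.2, 0, 0, 0, 0.3, 0, 0, 0, 0, 0, 0, 0.3, 0, 0, 0, 0, 0, 0, 0.3],
)

```text
t: 31.85
tcp_pos: [0.4932, 0.3322, 0.0368]
tcp_rot: [[0.996, -0.085, 0.001], [-0.085, -0.996, 0.0], [0.001, -0.001, -1.0]]
wrist_force: [-0.7, -0.2, 0.2]
opening: 0.502
grip_force: 12.0
```

Call:
servo_tool(
  rows=[0, 0, -0.15, 0, 0, 0, 0.3, 0, 0, -0.05, 0, 0, 0, 0.3, 0, 0, -0.03, 0, 0, 0, 0.3, 0, 0, -0.02, 0, 0, 0, 0.3, 0, 0, 0, 0, 0, 0, 0.3],
)

```text
t: 32.35
tcp_pos: [0.4928, 0.3322, 0.0321]
tcp_rot: [[0.996, -0.085, 0.0], [-0.085, -0.996, 0.0], [0.0, -0.0, -1.0]]
wrist_force: [-3.6, -3.0, 10.2]
opening: 0.502
grip_force: 12.0
```

Call:
servo_tool(
  rows=[0, 0, 0, 0, 0, 0, 0.6, 0, 0, 0, 0, 0, 0, 0.8, 0, 0, 0, 0, 0, 0, 0.8, 0, 0, 0.4, 0, 0, 0, 0.8, 0, 0, 0.8, 0, 0, 0, 0.9, 0, 0, 1, 0, 0, 0, 1, 0, 0, 1, 0, 0, 0, 1, 0, 0, 1, 0, 0, 0, 1],
  force=20,
)

```text
t: 33.15
tcp_pos: [0.4929, 0.3322, 0.1174]
tcp_rot: [[0.996, -0.085, 0.001], [-0.085, -0.996, 0.001], [0.001, -0.001, -1.0]]
wrist_force: [-0.5, 0.2, -0.2]
opening: 0.994
grip_force: 0.0
```

Call:
servo_tool(
  rows=[0.1, -0.5, 1, 0, 0, 0, 1, 0.16, -1, 0.8, 0, 0, 0, 1, 0.16, -1, 0, 0, 0, 0, 1, 0.16, -1, 0, 0, 0, 0, 1, 0.16, -1, 0, 0, 0, 0, 1, 0.16, -1, 0, 0, 0, 0, 1, 0.16, -1, 0, 0, 0, 0, 1, 0.16, -1, 0, 0, 0, 0, 1],
)

```text
t: 33.95
tcp_pos: [0.5174, 0.1814, 0.1526]
tcp_rot: [[0.996, -0.085, 0.001], [-0.085, -0.996, 0.0], [0.001, -0.0, -1.0]]
wrist_force: [-0.1, -0.8, -0.2]
opening: 1.0
grip_force: 0.0
```

Call:
servo_tool(
  rows=[0.16, -1, 0, 0, 0, 0, 1, 0.16, -1, 0, 0, 0, 0, 1, 0.16, -1, 0, 0, 0, 0, 1, 0.16, -1, 0, 0, 0, 0, 1, 0.16, -1, 0, 0, 0, 0, 1, 0.16, -1, 0, 0, 0, 0, 1, 0.16, -1, 0, 0, 0, 0, 1, 0.16, -1, 0, 0, 0, 0, 1],
)

```text
t: 34.75
tcp_pos: [0.543, 0.0213, 0.1526]
tcp_rot: [[0.996, -0.085, 0.001], [-0.085, -0.996, -0.0], [0.001, -0.0, -1.0]]
wrist_force: [-0.2, 0.5, -0.8]
opening: 0.999
grip_force: 0.0
```

Call:
servo_tool(
  rows=[0.16, -1, 0, 0, 0, 0, 1, 0.16, -1, 0, 0, 0, 0, 1, 0.16, -1, 0, 0, 0, 0, 1, 0.16, -1, 0, 0, 0, 0, 1, 0.16, -1, 0, 0, 0, 0, 1, 0.16, -1, 0, 0, 0, 0, 1, 0.16, -1, 0, 0, 0, 0, 1, 0.16, -1, 0, 0, 0, 0, 1],
)

```text
t: 35.55
tcp_pos: [0.5686, -0.1388, 0.1526]
tcp_rot: [[0.996, -0.085, 0.001], [-0.085, -0.996, -0.0], [0.001, 0.0, -1.0]]
wrist_force: [0.8, 0.5, -0.0]
opening: 0.998
grip_force: 0.0
```

Call:
servo_tool(
  rows=[0.16, -1, 0, 0, 0, 0, 1, 0.16, -1, 0, 0, 0, 0, 1, 0.16, -1, 0, 0, 0, 0, 1, 0.16, -1, 0, 0, 0, 0, 1, 0.16, -1, 0, 0, 0, 0, 1, 0.16, -1, 0, 0, 0, 0, 1, 0.16, -0.9, 0, 0, 0, 0, 1, 0.16, -0.6, 0, 0, 0, 0, 1],
)

```text
t: 36.35
tcp_pos: [0.594, -0.2897, 0.1512]
tcp_rot: [[0.996, -0.086, 0.0], [-0.086, -0.996, -0.0], [0.0, 0.0, -1.0]]
wrist_force: [0.2, 0.6, -0.5]
opening: 1.002
grip_force: 0.0
```

Call:
servo_tool(
  rows=[0.2, -0.3, 0, 0, 0, 0, 1, 0, 0, 0, 0, 0, 0, 1, 0, 0, 0, 0, 0, 0, 1],
)

```text
t: 36.65
tcp_pos: [0.598, -0.2934, 0.151]
tcp_rot: [[0.996, -0.084, -0.0], [-0.084, -0.996, 0.0], [-0.0, -0.0, -1.0]]
wrist_force: [-0.2, -0.6, -0.5]
opening: 0.999
grip_force: 0.0
```

```bash
python3 - <<'E'
from h import *
w=snap('wrist','w6');t=snap('top','t6');s=arm.state();print(s['t'],s['tcp_pos'])
a=cv2.resize(w[100:340,90:430],(640,452));b=cv2.resize(t[150:280,75:175],None,fx=3.4,fy=3.4,interpolation=cv2.INTER_CUBIC)
o=np.zeros((460,640+b.shape[1],3),np.uint8);o[:452,:640]=a;o[:b.shape[0],640:]=b[:460]
cv2.imwrite('pics/c6.png',cv2.resize(o[:,:,::-1],(800,int(800*460/o.shape[1]))))
m=cv2.resize(t,None,fx=1,fy=1)
print(cast('t6',[(127.3,229.8)],.008))
E
```

```text
36.75 [ 0.59793924 -0.29313167  0.15112439]
[[0.49327724 0.33195669 0.008     ]]
```

View pics/c6.png

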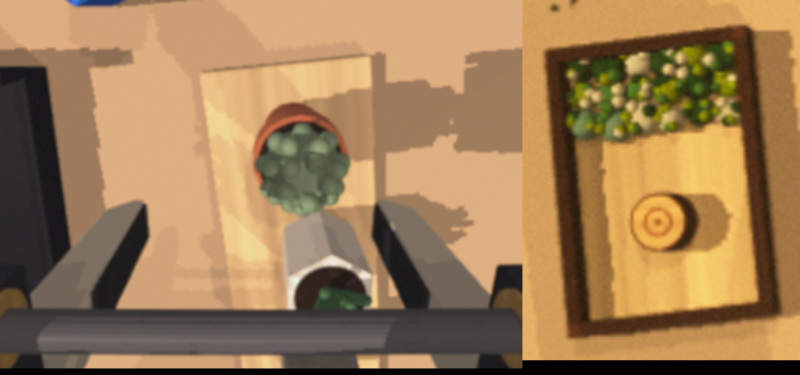

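The log sits centred on the patch, which is fully hidden under it. On the board the round pot stands upright at composite (300,160) with the hex pot behind it. Next I'll return the round pot.

Call:
servo_tool(
  rows=[0.1, -0.6, 0, 0, 0, 0, 1, 0.05, -0.55, -0.4, 0, 0, 0, 1, 0, 0, -1, 0, 0, 0, 1, 0, 0, -1, 0, 0, 0, 1, 0, 0, -1, 0, 0, 0, 1, 0, 0, -0.7, 0, 0, 0, 1, 0, 0, -0.3, 0, 0, 0, 1, 0, 0, 0, 0, 0, 0, 1],
)

```text
t: 37.55
tcp_pos: [0.6007, -0.317, 0.0623]
tcp_rot: [[0.996, -0.085, -0.001], [-0.085, -0.996, 0.001], [-0.001, -0.0, -1.0]]
wrist_force: [-0.1, 0.7, -0.4]
opening: 1.0
grip_force: 0.0
```

```bash
python3 - <<'E'
from h import *
print(cast('t6',[(124.2,230)],.037))
print(arm.state()['tcp_pos'])
E
```

```text
[[0.49299826 0.32938997 0.037     ]]
[ 0.60066811 -0.31700617  0.06234849]
```

Call:
servo_tool(
  rows=[0, 0, 0, 0, 0, 0, 0.6, 0, 0, 0, 0, 0, 0, 0.45, 0, 0, 0, 0, 0, 0, 0.3, 0, 0, 0, 0, 0, 0, 0.3, 0, 0, 0, 0, 0, 0, 0.3, 0, 0, 0, 0, 0, 0, 0.3],
)

```text
t: 38.15
tcp_pos: [0.601, -0.3167, 0.0633]
tcp_rot: [[0.996, -0.085, 0.0], [-0.085, -0.996, 0.0], [0.0, -0.0, -1.0]]
wrist_force: [0.3, 1.4, 1.7]
opening: 0.553
grip_force: 20.0
```

Call:
servo_tool(
  rows=[0, 0, 0.4, 0, 0, 0, 0.3, 0, 0, 0.8, 0, 0, 0, 0.3, 0, 0, 1, 0, 0, 0, 0.3, 0, 0, 1, 0, 0, 0, 0.3, 0, 0.5, 0.8, 0, 0, 0, 0.3, 0.09, 1, 0, 0, 0, 0, 0.3, 0.09, 1, 0, 0, 0, 0, 0.3, 0.09, 1, 0, 0, 0, 0, 0.3],
)

```text
t: 38.95
tcp_pos: [0.6059, -0.2442, 0.1421]
tcp_rot: [[0.996, -0.084, -0.002], [-0.084, -0.996, 0.001], [-0.002, -0.001, -1.0]]
wrist_force: [0.1, -0.0, -2.6]
opening: 0.555
grip_force: 20.0
```

Call:
servo_tool(
  rows=[0.09, 1, 0, 0, 0, 0, 0.3, 0.09, 1, 0, 0, 0, 0, 0.3, 0.09, 1, 0, 0, 0, 0, 0.3, 0.09, 1, 0, 0, 0, 0, 0.3, 0.09, 1, 0, 0, 0, 0, 0.3, 0.09, 1, 0, 0, 0, 0, 0.3, 0.09, 1, 0, 0, 0, 0, 0.3, 0.09, 1, 0, 0, 0, 0, 0.3],
)

```text
t: 39.75
tcp_pos: [0.6206, -0.0849, 0.1428]
tcp_rot: [[0.996, -0.085, -0.001], [-0.085, -0.996, 0.0], [-0.001, -0.0, -1.0]]
wrist_force: [-0.4, -0.2, -1.6]
opening: 0.556
grip_force: 20.0
```

Call:
servo_tool(
  rows=[0.09, 1, 0, 0, 0, 0, 0.3, 0.09, 1, 0, 0, 0, 0, 0.3, 0.09, 1, 0, 0, 0, 0, 0.3, 0.09, 1, 0, 0, 0, 0, 0.3, 0.09, 1, 0, 0, 0, 0, 0.3, 0.09, 0.9, 0, 0, 0, 0, 0.3, 0.09, 0.6, 0, 0, 0, 0, 0.3, 0, 0, 0, 0, 0, 0, 0.3],
)

```text
t: 40.55
tcp_pos: [0.6334, 0.0448, 0.143]
tcp_rot: [[0.997, -0.083, -0.0], [-0.083, -0.997, 0.0], [-0.0, -0.0, -1.0]]
wrist_force: [0.6, -1.1, -2.1]
opening: 0.554
grip_force: 20.0
```

Call:
servo_tool(
  rows=[0, 0, 0, 0, 0, 0, 0.3, 0, 0, 0, 0, 0, 0, 0.3],
)

```text
t: 40.75
tcp_pos: [0.6333, 0.0424, 0.1431]
tcp_rot: [[0.996, -0.086, -0.0], [-0.086, -0.996, -0.0], [-0.0, 0.0, -1.0]]
wrist_force: [0.4, -0.6, -2.4]
opening: 0.553
grip_force: 20.0
```

Call:
servo_tool(
  rows=[0, 0.33, -0.4, 0, 0, 0, 0.3, 0, 0, -1, 0, 0, 0, 0.3, 0, 0, -1, 0, 0, 0, 0.3, 0, 0, -0.8, 0, 0, 0, 0.3, 0, 0, -0.5, 0, 0, 0, 0.3, 0, 0, -0.2, 0, 0, 0, 0.3, 0, 0, 0, 0, 0, 0, 0.3, 0, 0, 0, 0, 0, 0, 0.3],
)

```text
t: 41.55
tcp_pos: [0.6338, 0.0497, 0.0658]
tcp_rot: [[0.996, -0.085, 0.001], [-0.085, -0.996, 0.0], [0.001, -0.0, -1.0]]
wrist_force: [-0.5, -0.1, -2.0]
opening: 0.556
grip_force: 20.0
```

Call:
servo_tool(
  rows=[-0.03, -0.03, -0.18, 0, 0, 0, 0.3, 0, 0, -0.08, 0, 0, 0, 0.3, 0, 0, -0.04, 0, 0, 0, 0.3, 0, 0, -0.03, 0, 0, 0, 0.3, 0, 0, -0.02, 0, 0, 0, 0.3, 0, 0, 0, 0, 0, 0, 0.3],
)

```text
t: 42.15
tcp_pos: [0.6333, 0.0491, 0.0592]
tcp_rot: [[0.996, -0.085, 0.001], [-0.085, -0.996, -0.0], [0.001, -0.0, -1.0]]
wrist_force: [-2.1, 0.5, 7.3]
opening: 0.556
grip_force: 20.0
```

Call:
servo_tool(
  rows=[0, 0, 0, 0, 0, 0, 0.6, 0, 0, 0, 0, 0, 0, 0.75, 0, 0, 0, 0, 0, 0, 0.9, 0, 0, 0.4, 0, 0, 0, 1, 0, 0, 0.8, 0, 0, 0, 1, 0, 0, 1, 0, 0, 0, 1, 0, 0, 1, 0, 0, 0, 1, 0, 0, 1, 0, 0, 0, 1],
)

```text
t: 42.95
tcp_pos: [0.633, 0.0491, 0.1445]
tcp_rot: [[0.996, -0.085, 0.001], [-0.085, -0.996, 0.0], [0.001, -0.0, -1.0]]
wrist_force: [-0.2, 0.4, 0.9]
opening: 1.0
grip_force: 0.0
```

Call:
servo_tool(
  rows=[-0.2, -0.5, 0.8, 0, 0, 0, 1, -0.32, -1, 0, 0, 0, 0, 1, -0.32, -1, 0, 0, 0, 0, 1, -0.32, -1, 0, 0, 0, 0, 1, -0.32, -1, 0, 0, 0, 0, 1, -0.32, -1, 0, 0, 0, 0, 1, -0.32, -1, 0, 0, 0, 0, 1, -0.32, -1, 0, 0, 0, 0, 1],
)

```text
t: 43.75
tcp_pos: [0.5833, -0.1023, 0.1591]
tcp_rot: [[0.996, -0.085, 0.001], [-0.085, -0.996, -0.0], [0.001, 0.0, -1.0]]
wrist_force: [0.2, -0.9, 0.8]
opening: 1.0
grip_force: 0.0
```

Call:
servo_tool(
  rows=[-0.32, -1, 0, 0, 0, 0, 1, -0.32, -1, 0, 0, 0, 0, 1, -0.32, -1, 0, 0, 0, 0, 1, -0.32, -1, 0, 0, 0, 0, 1, -0.32, -1, 0, 0, 0, 0, 1, -0.32, -1, 0, 0, 0, 0, 1, -0.32, -1, 0, 0, 0, 0, 1, -0.32, -1, 0, 0, 0, 0, 1],
)

```text
t: 44.55
tcp_pos: [0.532, -0.2622, 0.1591]
tcp_rot: [[0.996, -0.085, 0.0], [-0.085, -0.996, -0.0], [0.001, 0.0, -1.0]]
wrist_force: [1.0, 0.2, 0.6]
opening: 0.999
grip_force: 0.0
```

Call:
servo_tool(
  rows=[-0.32, -1, 0, 0, 0, 0, 1, -0.32, -1, 0, 0, 0, 0, 1, -0.3, -0.9, 0, 0, 0, 0, 1, -0.05, -0.45, 0, 0, 0, 0, 1, 0, 0, 0, 0, 0, 0, 1, 0, 0, 0, 0, 0, 0, 1],
)

```text
t: 45.15
tcp_pos: [0.5129, -0.3275, 0.1584]
tcp_rot: [[0.996, -0.085, 0.0], [-0.085, -0.996, 0.0], [0.0, -0.0, -1.0]]
wrist_force: [-0.0, 0.0, 0.3]
opening: 1.004
grip_force: 0.0
```

Call:
servo_tool(
  rows=[0, -0.03, -0.5, 0, 0, 0, 1, 0, 0, -1, 0, 0, 0, 1, 0, 0, -1, 0, 0, 0, 1, 0, 0, -1, 0, 0, 0, 1, 0, 0, -0.8, 0, 0, 0, 1, 0, 0, -0.4, 0, 0, 0, 1, 0, 0, -0.17, 0, 0, 0, 1, 0, 0, 0, 0, 0, 0, 1],
)

```text
t: 45.95
tcp_pos: [0.5131, -0.3284, 0.0607]
tcp_rot: [[0.996, -0.085, 0.0], [-0.085, -0.996, -0.0], [0.0, 0.0, -1.0]]
wrist_force: [-0.8, 0.4, -0.5]
opening: 0.998
grip_force: 0.0
```

Call:
servo_tool(
  rows=[0, 0, 0, 0, 0, 0, 0.6, 0, 0, 0, 0, 0, 0, 0.45, 0, 0, 0, 0, 0, 0, 0.3, 0, 0, 0, 0, 0, 0, 0.3, 0, 0, 0, 0, 0, 0, 0.3, 0, 0, 0, 0, 0, 0, 0.3],
)

```text
t: 46.55
tcp_pos: [0.513, -0.3285, 0.0608]
tcp_rot: [[0.996, -0.085, 0.0], [-0.085, -0.996, -0.0], [0.0, 0.0, -1.0]]
wrist_force: [-0.0, -0.5, 0.5]
opening: 0.537
grip_force: 20.3
```

Call:
servo_tool(
  rows=[0, 0, 0.4, 0, 0, 0, 0.3, 0, 0, 0.8, 0, 0, 0, 0.3, 0, 0, 1, 0, 0, 0, 0.3, 0, 0, 1, 0, 0, 0, 0.3, 0.2, 0.5, 0.8, 0, 0, 0, 0.3, 0.42, 1, 0, 0, 0, 0, 0.3, 0.42, 1, 0, 0, 0, 0, 0.3, 0.42, 1, 0, 0, 0, 0, 0.3],
)

```text
t: 47.35
tcp_pos: [0.5426, -0.2571, 0.1417]
tcp_rot: [[0.996, -0.085, 0.001], [-0.085, -0.996, -0.0], [0.001, 0.0, -1.0]]
wrist_force: [-0.4, 0.4, -2.6]
opening: 0.535
grip_force: 19.9
```

Call:
servo_tool(
  rows=[0.42, 1, 0, 0, 0, 0, 0.3, 0.42, 1, 0, 0, 0, 0, 0.3, 0.42, 1, 0, 0, 0, 0, 0.3, 0.42, 1, 0, 0, 0, 0, 0.3, 0.42, 1, 0, 0, 0, 0, 0.3, 0.42, 1, 0, 0, 0, 0, 0.3, 0.42, 1, 0, 0, 0, 0, 0.3, 0.42, 1, 0, 0, 0, 0, 0.3],
)

```text
t: 48.15
tcp_pos: [0.6096, -0.0969, 0.1416]
tcp_rot: [[0.996, -0.085, 0.0], [-0.085, -0.996, 0.0], [0.0, -0.0, -1.0]]
wrist_force: [0.5, 0.3, -2.9]
opening: 0.539
grip_force: 19.9
```

Call:
servo_tool(
  rows=[0.42, 0.9, 0, 0, 0, 0, 0.3, 0.2, 0.5, 0, 0, 0, 0, 0.3, 0, 0, 0, 0, 0, 0, 0.3, 0, 0, 0, 0, 0, 0, 0.3],
)

```text
t: 48.55
tcp_pos: [0.6215, -0.0707, 0.1409]
tcp_rot: [[0.996, -0.085, -0.0], [-0.085, -0.996, -0.0], [-0.0, 0.0, -1.0]]
wrist_force: [0.7, -0.5, -2.4]
opening: 0.537
grip_force: 19.9
```

Call:
servo_tool(
  rows=[0.06, 0.22, -0.4, 0, 0, 0, 0.3, 0, 0, -1, 0, 0, 0, 0.3, 0, 0, -1, 0, 0, 0, 0.3, 0, 0, -0.8, 0, 0, 0, 0.3, 0, 0, -0.5, 0, 0, 0, 0.3, 0, 0, -0.2, 0, 0, 0, 0.3, 0, 0, 0, 0, 0, 0, 0.3, 0, 0, 0, 0, 0, 0, 0.3],
)

```text
t: 49.35
tcp_pos: [0.6234, -0.0662, 0.0634]
tcp_rot: [[0.996, -0.085, 0.001], [-0.085, -0.996, -0.0], [0.001, 0.0, -1.0]]
wrist_force: [-0.1, 0.8, -2.5]
opening: 0.535
grip_force: 19.9
```

Call:
servo_tool(
  rows=[-0.03, 0, -0.18, 0, 0, 0, 0.3, 0, 0, -0.08, 0, 0, 0, 0.3, 0, 0, -0.04, 0, 0, 0, 0.3, 0, 0, -0.03, 0, 0, 0, 0.3, 0, 0, -0.02, 0, 0, 0, 0.3, 0, 0, 0, 0, 0, 0, 0.3],
)

```text
t: 49.95
tcp_pos: [0.6224, -0.0661, 0.0568]
tcp_rot: [[0.996, -0.085, 0.0], [-0.085, -0.996, -0.0], [0.0, 0.0, -1.0]]
wrist_force: [-5.4, 1.2, 8.5]
opening: 0.54
grip_force: 19.9
```

Call:
servo_tool(
  rows=[0, 0, 0, 0, 0, 0, 0.6, 0, 0, 0, 0, 0, 0, 0.75, 0, 0, 0, 0, 0, 0, 0.9, 0, 0, 0.4, 0, 0, 0, 1, 0, 0, 0.8, 0, 0, 0, 1, 0, 0, 1, 0, 0, 0, 1, 0, 0, 1, 0, 0, 0, 1, 0, 0, 1, 0, 0, 0, 1],
)

```text
t: 50.75
tcp_pos: [0.6226, -0.0661, 0.1421]
tcp_rot: [[0.996, -0.085, 0.001], [-0.085, -0.996, -0.0], [0.001, 0.0, -1.0]]
wrist_force: [0.2, -0.2, 0.3]
opening: 0.994
grip_force: 0.0
```

Call:
servo_tool(
  rows=[-0.5, -0.5, 0.8, 0, 0, 0, 1, -0.76, -1, 0, 0, 0, 0, 1, -0.76, -1, 0, 0, 0, 0, 1, -0.76, -1, 0, 0, 0, 0, 1, -0.76, -1, 0, 0, 0, 0, 1, -0.76, -1, 0, 0, 0, 0, 1, -0.76, -1, 0, 0, 0, 0, 1, -0.76, -1, 0, 0, 0, 0, 1],
)

```text
t: 51.55
tcp_pos: [0.5056, -0.217, 0.1572]
tcp_rot: [[0.996, -0.085, 0.001], [-0.085, -0.996, -0.001], [0.002, 0.001, -1.0]]
wrist_force: [1.0, 0.2, -1.6]
opening: 0.999
grip_force: 0.0
```

Call:
servo_tool(
  rows=[-0.76, -1, 0, 0, 0, 0, 1, -0.76, -1, 0, 0, 0, 0, 1, -0.76, -1, 0, 0, 0, 0, 1, -0.76, -1, 0, 0, 0, 0, 1, -0.6, -0.9, 0, 0, 0, 0, 1, -0.2, -0.3, 0, 0, 0, 0, 1, 0, 0, 0, 0, 0, 0, 1, 0, 0, 0, 0, 0, 0, 1],
)

```text
t: 52.35
tcp_pos: [0.4296, -0.3196, 0.1562]
tcp_rot: [[0.996, -0.085, 0.0], [-0.085, -0.996, -0.0], [0.0, 0.0, -1.0]]
wrist_force: [0.8, -0.5, -0.2]
opening: 1.001
grip_force: 0.0
```

Call:
servo_tool(
  rows=[0, -0.03, -0.5, 0, 0, 0, 1, 0, 0, -1, 0, 0, 0, 1, 0, 0, -1, 0, 0, 0, 1, 0, 0, -1, 0, 0, 0, 1, 0, 0, -0.8, 0, 0, 0, 1, 0, 0, -0.4, 0, 0, 0, 1, 0, 0, -0.09, 0, 0, 0, 1, 0, 0, 0, 0, 0, 0, 1],
)

```text
t: 53.15
tcp_pos: [0.4294, -0.3205, 0.06]
tcp_rot: [[0.996, -0.085, 0.0], [-0.085, -0.996, 0.0], [0.0, -0.0, -1.0]]
wrist_force: [-0.7, 0.1, 1.4]
opening: 1.001
grip_force: 0.0
```

Call:
servo_tool(
  rows=[0, 0, 0, 0, 0, 0, 0.6, 0, 0, 0, 0, 0, 0, 0.45, 0, 0, 0, 0, 0, 0, 0.3, 0, 0, 0, 0, 0, 0, 0.3, 0, 0, 0, 0, 0, 0, 0.3, 0, 0, 0, 0, 0, 0, 0.3],
)

```text
t: 53.75
tcp_pos: [0.4291, -0.3207, 0.06]
tcp_rot: [[0.996, -0.085, 0.0], [-0.085, -0.996, 0.0], [0.0, -0.0, -1.0]]
wrist_force: [0.3, 1.0, 1.5]
opening: 0.536
grip_force: 19.9
```

Call:
servo_tool(
  rows=[0, 0, 0.4, 0, 0, 0, 0.3, 0, 0, 0.8, 0, 0, 0, 0.3, 0, 0, 1, 0, 0, 0, 0.3, 0, 0, 1, 0, 0, 0, 0.3, 0, 0, 1, 0, 0, 0, 0.3, 0, 0, 1, 0, 0, 0, 0.3, 0.2, 0.5, 0.8, 0, 0, 0, 0.3, 0.44, 1, 0, 0, 0, 0, 0.3],
)

```text
t: 54.55
tcp_pos: [0.4424, -0.2916, 0.1824]
tcp_rot: [[0.996, -0.086, 0.003], [-0.086, -0.996, -0.002], [0.003, 0.002, -1.0]]
wrist_force: [0.4, 0.1, -3.4]
opening: 0.541
grip_force: 19.9
```

Call:
servo_tool(
  rows=[0.44, 1, 0, 0, 0, 0, 0.3, 0.44, 1, 0, 0, 0, 0, 0.3, 0.44, 1, 0, 0, 0, 0, 0.3, 0.44, 1, 0, 0, 0, 0, 0.3, 0.44, 1, 0, 0, 0, 0, 0.3, 0.44, 1, 0, 0, 0, 0, 0.3, 0.44, 1, 0, 0, 0, 0, 0.3, 0.44, 1, 0, 0, 0, 0, 0.3],
)

```text
t: 55.35
tcp_pos: [0.5124, -0.1297, 0.1802]
tcp_rot: [[0.996, -0.085, -0.0], [-0.085, -0.996, 0.0], [-0.0, -0.0, -1.0]]
wrist_force: [0.8, -0.4, -3.0]
opening: 0.537
grip_force: 19.9
```

Call:
servo_tool(
  rows=[0.44, 1, 0, 0, 0, 0, 0.3, 0.44, 1, 0, 0, 0, 0, 0.3, 0.44, 1, 0, 0, 0, 0, 0.3, 0.44, 1, 0, 0, 0, 0, 0.3, 0.44, 1, 0, 0, 0, 0, 0.3, 0.44, 0.9, 0, 0, 0, 0, 0.3, 0.2, 0.5, 0, 0, 0, 0, 0.3, 0, 0, 0, 0, 0, 0, 0.3],
)

```text
t: 56.15
tcp_pos: [0.5692, -0.0018, 0.18]
tcp_rot: [[0.997, -0.084, -0.0], [-0.084, -0.997, 0.0], [-0.0, -0.0, -1.0]]
wrist_force: [-0.3, -0.3, -1.8]
opening: 0.536
grip_force: 19.9
```

Call:
servo_tool(
  rows=[0, 0, 0, 0, 0, 0, 0.3, 0, 0, 0, 0, 0, 0, 0.3],
)

```text
t: 56.35
tcp_pos: [0.5688, -0.0034, 0.1799]
tcp_rot: [[0.996, -0.086, -0.0], [-0.086, -0.996, -0.0], [-0.0, 0.0, -1.0]]
wrist_force: [-0.3, -0.8, -2.6]
opening: 0.535
grip_force: 19.9
```

Call:
servo_tool(
  rows=[0, 0.01, -0.5, 0, 0, 0, 0.3, 0, 0, -1, 0, 0, 0, 0.3, 0, 0, -1, 0, 0, 0, 0.3, 0, 0, -1, 0, 0, 0, 0.3, 0, 0, -1, 0, 0, 0, 0.3, 0, 0, -0.9, 0, 0, 0, 0.3, 0, 0, -0.4, 0, 0, 0, 0.3, 0, 0, 0, 0, 0, 0, 0.3],
)

```text
t: 57.15
tcp_pos: [0.5684, -0.0027, 0.0628]
tcp_rot: [[0.996, -0.085, -0.002], [-0.085, -0.996, 0.0], [-0.002, 0.0, -1.0]]
wrist_force: [0.1, -0.5, -2.8]
opening: 0.54
grip_force: 19.9
```

Call:
servo_tool(
  rows=[0, 0, 0, 0, 0, 0, 0.3],
)

```text
t: 57.25
tcp_pos: [0.5694, -0.0027, 0.0644]
tcp_rot: [[0.996, -0.085, 0.001], [-0.085, -0.996, -0.0], [0.001, 0.0, -1.0]]
wrist_force: [-0.1, 0.1, -2.5]
opening: 0.538
grip_force: 19.9
```

Call:
servo_tool(
  rows=[-0.02, -0.02, -0.2, 0, 0, 0, 0.3, 0, 0, -0.1, 0, 0, 0, 0.3, 0, 0, -0.06, 0, 0, 0, 0.3, 0, 0, -0.04, 0, 0, 0, 0.3, 0, 0, -0.02, 0, 0, 0, 0.3, 0, 0, 0, 0, 0, 0, 0.3],
)

```text
t: 57.85
tcp_pos: [0.5688, -0.0029, 0.056]
tcp_rot: [[0.996, -0.085, 0.0], [-0.085, -0.996, -0.0], [0.0, -0.0, -1.0]]
wrist_force: [-2.2, -0.1, 4.9]
opening: 0.537
grip_force: 19.9
```

Contact made. I'll release, lift, back off and inspect.

Call:
servo_tool(
  rows=[0, 0, 0, 0, 0, 0, 0.6, 0, 0, 0, 0, 0, 0, 0.75, 0, 0, 0, 0, 0, 0, 0.9, 0, 0, 0.4, 0, 0, 0, 1, 0, 0, 0.8, 0, 0, 0, 1, 0, 0, 1, 0, 0, 0, 1, 0, 0, 1, 0, 0, 0, 1, 0, 0, 1, 0, 0, 0, 1],
)

```text
t: 58.65
tcp_pos: [0.5688, -0.0029, 0.1409]
tcp_rot: [[0.996, -0.085, 0.0], [-0.085, -0.996, -0.0], [0.0, -0.0, -1.0]]
wrist_force: [-1.0, 0.3, -0.5]
opening: 1.001
grip_force: 0.0
```

Call:
servo_tool(
  rows=[0, 0, 1, 0, 0, 0, 1, 0, 0, 1, 0, 0, 0, 1, -0.4, 0, 1, 0, 0, 0, 1, -0.7, 0, 1, 0, 0, 0, 1, -0.7, 0, 0.6, 0, 0, 0, 1, -0.5, 0, 0, 0, 0, 0, 1, 0, 0, 0, 0, 0, 0, 1, 0, 0, 0, 0, 0, 0, 1],
)

```text
t: 59.45
tcp_pos: [0.5227, -0.0029, 0.2311]
tcp_rot: [[0.996, -0.085, -0.001], [-0.085, -0.996, 0.0], [-0.001, -0.0, -1.0]]
wrist_force: [-0.7, 0.0, -0.7]
opening: 0.999
grip_force: 0.0
```

```bash
python3 - <<'E'
from h import *
w=snap('wrist','w7');t=snap('top','t7');s=arm.state();print(s['t'],s['tcp_pos'])
a=cv2.resize(w[0:240,90:430],(680,480),interpolation=cv2.INTER_CUBIC)
cv2.imwrite('pics/c7.png',a[:,:,::-1])
E
```

```text
59.55 [ 0.52294513 -0.00287147  0.23089679]
```

View pics/c7.png

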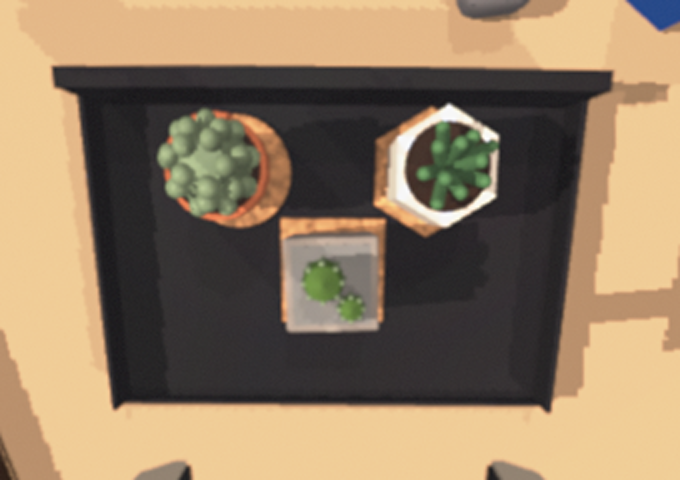

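All three pots stand upright on their own mats: round at (213,165), hex at (443,165), square at (332,283). A quick numeric check, then I'll hand in.

```bash
python3 - <<'E'
from h import *
C=lambda p,z:cast('w7',np.array(p)/2+[90-.25,-.25],z)[:,:2]
print('sqpot',C([(286,237),(377,235),(379,330),(288,331)],.07).mean(0).round(4))
print('hex',C([(447,104),(497,135),(496,196),(445,227),(389,197),(391,136)],.07).mean(0).round(4))
f=[C([(166,165),(268,165)],.07).mean(0).round(4)];print('round',f)
t=cv2.imread('pics/t7.png');h=cv2.cvtColor(t,cv2.COLOR_BGR2HSV)
for r in cv2.HoughCircles(cv2.resize(t[205:255,100:150,2],None,fx=6,fy=6,interpolation=cv2.INTER_CUBIC),cv2.HOUGH_GRADIENT,1,200,param1=80,param2=15,minRadius=45,maxRadius=75)[0]:
    print('log',r/6,cast('t7',[(100+r[0]/6-.4,205+r[1]/6-.4)],.037).round(4))
E
```

```text
sqpot [ 0.5683 -0.0037]
hex [ 0.622  -0.0646]
round [array([0.6324, 0.0488])]
log [23.916666 25.916666 10.116667] [[0.4918 0.3309 0.037 ]]
```

All within about 1.5 mm, so I'm handing in.

```bash
python3 -c "
from cell import arm
print(arm.job_done())"
```

```text
the job is handed in; nothing more can be done
None
```

I handed the job in at about 60 s of the 131 s limit: the log slice lies flat on the glue patch, and all three pots stand upright on the middle of their own mats, each within about 2 mm by camera.

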